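Charge the descaler doser

TASK

Load every descaling tablet on the worktop into the clear tube of the doser, then push the stack down with the steel tamper until it sits firmly on the bottom of the tube with no gaps. After that turn the dial to the green mark, and then press the orange paddle down to its stop once and let it spring back. Leave the tamper standing upright in its metal rest cup, and do not disturb the other things on the worktop.

Things in the scene. Friction and masses are not known exactly. Their poses are not given: they have to be found in the camera images.
- tablet_a_center (a point): one of up to four identical round blue descaling tablets, rigid discs 30 mm in diameter and 18 mm high, lying flat on the worktop (it may be absent, then None); this point is its centre, 9 mm above its underside; either face may be up
- tablet_b_center (a point): one of up to four identical round blue descaling tablets, rigid discs 30 mm in diameter and 18 mm high, lying flat on the worktop (it may be absent, then None); this point is its centre, 9 mm above its underside; either face may be up
- tablet_c_center (a point): one of up to four identical round blue descaling tablets, rigid discs 30 mm in diameter and 18 mm high, lying flat on the worktop (it may be absent, then None); this point is its centre, 9 mm above its underside; either face may be up
- tablet_d_center (a point): one of up to four identical round blue descaling tablets, rigid discs 30 mm in diameter and 18 mm high, lying flat on the worktop (it may be absent, then None); this point is its centre, 9 mm above its underside; either face may be up
- doser: fixed white base of the doser, 110 mm (x) by 340 mm (y), origin under its middle; the clear upright tube stands in its middle, the paddle 125 mm to its -y, the dial 130 mm to its +y. Beware: a microwave, 230 mm high, stands behind the paddle and the tablets, its front at about x = 0.575, from y = -0.02 to the right
- tube_floor (a point): centre of the tube's inner floor, 22 mm above the worktop, axes as the doser's. Bore 33 mm. Two sprung rubber ribs (28 mm apart, in the lowest 50 mm) grip tablets: the first dropped in stops with its underside 10 to 30 mm above the floor, the others stack on it (all four fit). Pushing the stack home takes 5 to 12 N; it stays. Home, centres lie 9, 27, 45, 63 mm above the floor
- tube_mouth (a point): centre of the tube's rim, 122 mm above the tube's floor; a funnel narrows from 47 mm at the rim to the 33 mm bore 12 mm below it; outer diameter of rim 53 mm
- tamper_handle (a point): middle of the wooden handle (22 mm in diameter, 50 mm long) of the loose tamper, an upright steel rod, 0.16 kg, 160 mm high; z points up along it. Right under the handle is a collar, 34 mm in diameter, 5 mm thick, its top 25 mm below this point, on which fingertips can bear to push; below it a 12 mm stem
- tamper_foot (a point): centre of the underside of the tamper's round foot (27 mm in diameter, 12 mm high), 135 mm below the middle of the handle
- rest_floor (a point): centre of the inner floor of the tamper's rest, a fixed open aluminium cup: inner diameter 42 mm, outer 48 mm (68 mm flange at the bottom), its rim 14 mm above this point, which is 6 mm above the worktop. The tamper starts standing in it
- dial_grip (a point): on the dial's axis at the height to grip: middle of a black bar 44 mm long, 12 wide, 24 high (top 11 mm above this point) on a 44 mm round skirt whose top is 12 mm below this point, on a grey turret; a white line marks the pointing end. The axes turn with the dial: bar along x, pointing end to -x
- dial (a joint): angle of the dial in rad, growing clockwise seen from above, 0 when the pointer faces the doser's -x side, limits 0 and 4.0; it stays where it is left (friction about 0.05 N m). White ticks every 0.4 rad from 0.4 to 3.6; the broad green mark is at 2.4
- paddle_pad (a point): point on the top of the orange paddle plate (85 by 52 mm) where to press it, 15 mm from its free end, which points to the doser's -x side; it goes down about 19 mm
- paddle (a joint): angle of the sprung paddle in rad: 0 raised, 0.28 at its stop; at the pad about 3 N starts it and about 9 N holds it at the stop; it springs back when released
- matches: dark matchbox, 36 x 56 x 15 mm, a bystander; origin under its centre
- red_mug: orange-red mug, 82 mm wide, 90 mm high, a bystander; origin under its centre
- green_jar: spice jar with a green cap, 46 mm wide, 106 mm high, a bystander; origin under its centre
- dropper: small brown dropper bottle, 33 mm wide, 102 mm high, a bystander; origin under its centre

How it is judged (in metres and radians):
On the way, in this order (a step that is already met when the one before it is completed fails the run):
1. all tablets lie packed on the tube's bottom, and the tamper bears on them with over 3 N (horizontal distance between each of tablet_a_center, tablet_b_center, tablet_c_center, tablet_d_center and tube_floor below 0.005 m and (z of tablet_a_center in the frame of tube_floor between 0.006 and 0.012 m or z of tablet_b_center in the frame of tube_floor between 0.006 and 0.012 m or z of tablet_c_center in the frame of tube_floor between 0.006 and 0.012 m or z of tablet_d_center in the frame of tube_floor between 0.006 and 0.012 m) and (z of tablet_a_center in the frame of tube_floor between 0.024 and 0.03 m or z of tablet_b_center in the frame of tube_floor between 0.024 and 0.03 m or z of tablet_c_center in the frame of tube_floor between 0.024 and 0.03 m or z of tablet_d_center in the frame of tube_floor between 0.024 and 0.03 m) and (z of tablet_a_center in the frame of tube_floor between 0.006 and 0.012 m or z of tablet_a_center in the frame of tube_floor between 0.024 and 0.03 m or z of tablet_a_center in the frame of tube_floor between 0.042 and 0.048 m or z of tablet_a_center in the frame of tube_floor between 0.06 and 0.066 m) and (z of tablet_b_center in the frame of tube_floor between 0.006 and 0.012 m or z of tablet_b_center in the frame of tube_floor between 0.024 and 0.03 m or z of tablet_b_center in the frame of tube_floor between 0.042 and 0.048 m or z of tablet_b_center in the frame of tube_floor between 0.06 and 0.066 m) and (z of tablet_c_center in the frame of tube_floor between 0.006 and 0.012 m or z of tablet_c_center in the frame of tube_floor between 0.024 and 0.03 m or z of tablet_c_center in the frame of tube_floor between 0.042 and 0.048 m or z of tablet_c_center in the frame of tube_floor between 0.06 and 0.066 m) and (z of tablet_d_center in the frame of tube_floor between 0.006 and 0.012 m or z of tablet_d_center in the frame of tube_floor between 0.024 and 0.03 m or z of tablet_d_center in the frame of tube_floor between 0.042 and 0.048 m or z of tablet_d_center in the frame of tube_floor between 0.06 and 0.066 m) and (contact force between tamper and tablet_a above 3 N or contact force between tamper and tablet_b above 3 N or contact force between tamper and tablet_c above 3 N or contact force between tamper and tablet_d above 3 N)), for 0.05 s.
2. the dial points to the green mark (value of joint dial between 2.28 and 2.52 rad), for 0.2 s.
3. the paddle is down at its stop with the dial at the mark (all of step 2 and value of joint paddle above 0.25 rad), for 0.1 s.
At the end, for the whole second after the job is handed in: All tablets on the tube axis (5 mm), stacked from its floor without gaps (centres within 3 mm of 9, 27, 45, 63 mm up); dial within 0.12 rad of the green mark (2.4); paddle up (under 0.05 rad); tamper still and upright (0.15 rad) in its cup, within 12 mm of its centre, foot on its floor (5 mm) (all of step 2 and horizontal distance between each of tablet_a_center, tablet_b_center, tablet_c_center, tablet_d_center and tube_floor below 0.005 m and (z of tablet_a_center in the frame of tube_floor between 0.006 and 0.012 m or z of tablet_b_center in the frame of tube_floor between 0.006 and 0.012 m or z of tablet_c_center in the frame of tube_floor between 0.006 and 0.012 m or z of tablet_d_center in the frame of tube_floor between 0.006 and 0.012 m) and (z of tablet_a_center in the frame of tube_floor between 0.024 and 0.03 m or z of tablet_b_center in the frame of tube_floor between 0.024 and 0.03 m or z of tablet_c_center in the frame of tube_floor between 0.024 and 0.03 m or z of tablet_d_center in the frame of tube_floor between 0.024 and 0.03 m) and (z of tablet_a_center in the frame of tube_floor between 0.006 and 0.012 m or z of tablet_a_center in the frame of tube_floor between 0.024 and 0.03 m or z of tablet_a_center in the frame of tube_floor between 0.042 and 0.048 m or z of tablet_a_center in the frame of tube_floor between 0.06 and 0.066 m) and (z of tablet_b_center in the frame of tube_floor between 0.006 and 0.012 m or z of tablet_b_center in the frame of tube_floor between 0.024 and 0.03 m or z of tablet_b_center in the frame of tube_floor between 0.042 and 0.048 m or z of tablet_b_center in the frame of tube_floor between 0.06 and 0.066 m) and (z of tablet_c_center in the frame of tube_floor between 0.006 and 0.012 m or z of tablet_c_center in the frame of tube_floor between 0.024 and 0.03 m or z of tablet_c_center in the frame of tube_floor between 0.042 and 0.048 m or z of tablet_c_center in the frame of tube_floor between 0.06 and 0.066 m) and (z of tablet_d_center in the frame of tube_floor between 0.006 and 0.012 m or z of tablet_d_center in the frame of tube_floor between 0.024 and 0.03 m or z of tablet_d_center in the frame of tube_floor between 0.042 and 0.048 m or z of tablet_d_center in the frame of tube_floor between 0.06 and 0.066 m) and value of joint paddle below 0.05 rad and horizontal distance between tamper_foot and rest_floor below 0.012 m and z of tamper_foot in the frame of rest_floor below 0.005 m and angle between tamper_handle's own z axis and vertical below 0.15 rad and linear speed of tamper below 0.02 m/s); the robot touches nothing.
It fails at once if the matchbox is moved more than 3 cm or tipped (distance of matches from where it was at the start of the episode above 0.03 m or angle between matches's own z axis and vertical above 0.5 rad).
It fails at once if the mug is moved more than 3 cm or tipped (distance of red_mug from where it was at the start of the episode above 0.03 m or angle between red_mug's own z axis and vertical above 0.5 rad).
It fails at once if the spice jar is moved more than 3 cm or tipped (distance of green_jar from where it was at the start of the episode above 0.03 m or angle between green_jar's own z axis and vertical above 0.5 rad).
It fails at once if the dropper bottle is moved more than 3 cm or tipped (distance of dropper from where it was at the start of the episode above 0.03 m or angle between dropper's own z axis and vertical above 0.5 rad).
Of tablet_a, tablet_b, tablet_c, tablet_d only 2 to 4 are there at a start; the rules pass over those that are not, and their reading is None.
At some moment in a run one of tablet_a, tablet_b, tablet_c, tablet_d may be knocked a few centimetres aside while the robot is not near it.
It also fails if it takes over 210 s, if anything falls off the work surface, if the arm or the gripper's body presses on something with over 40 N, if the wrist force passes 120 N, or if a joint passes its speed limit or range.

ROBOT

A 6-joint arm with a two-finger parallel gripper is mounted at the origin on a cart in front of the work surface, level with it; the furniture and walls round the work are solid. World frame = base frame: x ahead of the robot, y to its left, z up, the work surface at z = 0. Lengths are in m, angles in degrees, forces in N, time in s.
With the tool pointing down it reaches from about 0.425 to 1.125 m from the base axis. Payload 14.9 kg.
Tool frame: the origin (TCP) lies where the fingers leave the gripper's body, on its centre line; the fingertips stand 78 mm ahead of it and the grasp point (between the pads) lies r.tcp_to_grasp ahead of it (r.tcp_to_grasp is the distance from the TCP to the grasp point, in m); z points along the fingers, y is the line along which they close (so a half turn about z gives the same grasp; the last joint's range is limited). The gripper opens to 91 mm and grips with 3 to 60 N. Pads are 32 mm wide; open, the fingers measure 118 mm over their backs; the gripper's body (76 mm by 178 mm) begins 60 mm behind the grasp point.
Start: joints at [42.496, 21.709, 99.362, -0, 58.929, -1.908], TCP at [0.5, 0.49, 0.292] pointing down, gripper open.
Joint ranges: [-158.91, 158.91], [-42.39, 125.64], [0.06, 152.35], [-60.88, 240.88], [17.5, 164.5], [-176.32, 176.32]. Speed limits (degrees/s): [108.29, 108.29, 136.94, 180, 180, 180].

INTERFACE

Orientations are given as a 3x3 rotation matrix whose columns are the frame's x, y, z axes.
In Python, from station import r, viewer gives the robot as it stands.
- The arm moves only by the shell command python3 -m creep 'ROWS' [OPENING] [FORCE]. ROWS is JSON, a list of rows, each an object of numbers: "x", "y", "z": the shift along the tool's x, y, z in m; "twist": the turn about the tool's z in degrees. A call has 1 to 20 rows; each row shifts and turns the commanded pose from where the row before left it, along the tool's axes as they then stand; what a row does not reach is not made up. A row lasts 1/8 s, in which the tool goes at most 62.5 mm and 10.7 degrees, less where a joint would pass 70% of its speed; a pose out of reach is approached as far as the arm can. A call is refused whole if a number of a shift passes 0.0625 or a number of a turn 10.7, either way. A call with a gripper value outside its range is refused whole. OPENING is the closure, from 0 (fully open) to 1 (shut), set as the call begins (- or left out, the last holds). The fingers move at their own pace and stop on an object; FORCE is the grip in N (left out, the last holds). Time passes only in rows, so rows that do not move let the fingers close. It gives the time, the measured TCP pose, the force, the opening and the grip force at its end, in the units of the state.
- r.get_obs(): the state, without advancing time (a new reading comes with each control period).
- viewer.grab_frame(name): name is "side" or "top"; returns (picture, depth): 420x560x3 uint8, red, green, blue; 420x560 float32, m along the optical axis (not along the pixel's ray), 0 where there is no reading.
- viewer.camera_params(name): a dict with "camera_matrix" (3x3 intrinsics, pixels), "D" ([k1, k2, p1, p2, k3] as OpenCV has them; the pictures are not rectified), "origin" and "attitude" of the camera in the world. Camera axes: x right, y down, z forward; pixel columns grow to the right and rows downward; lengths in m; the calibration is good to about 2 mm. A picture is of the moment at which its call begins. camera_params takes no time and is no camera call.
- r.job_done(): hands the job in; it is judged then, once.
The state is a dict: "time": time; "joint_positions": joint angles; "joint_vel": joint speeds; "joint_efforts": joint torques, N m; "tcp_pos": TCP position; "tcp_rot": TCP orientation; "force": force on the tool from outside, world axes, zero at the start; "moment": the same for the moment, N m; "opening": finger opening in m; "grasp_force": force on a finger pad.
Only numpy, scipy, OpenCV 4.12 (cv2) and the standard library are available. Lean on these libraries where they do the work, as an engineer would, in place of code of your own. Each camera call takes 0.05 s, during which the arm holds its last target. There are 200 camera calls.

## Working session

There is one attempt and no reset: what is moved stays moved. The work goes in short steps, Python scripts to look and compute and a shell command to move; the robot and the scene stay as the last step left them, time stands still between calls to the robot, and variables do not carry over. Pictures are saved under pics/ and viewed, at most 14 in all, crops included, and the job is handed in when it is done.

```bash
ls; mkdir -p pics
cat > h.py <<'E'
import numpy as np, cv2
from station import r, viewer
def grab(n,save=None):
    p,d=viewer.grab_frame(n)
    if save: cv2.imwrite(f'pics/{save}.png',p[:,:,::-1])
    return p,d
def cam(n):
    c=viewer.camera_params(n)
    return np.array(c['camera_matrix']),np.array(c['D']),np.array(c['origin']),np.array(c['attitude'])
def ray(n,uv):
    K,D,o,R=cam(n)
    u=cv2.undistortPoints(np.array(uv,float).reshape(-1,1,2),K,D).reshape(-1,2)
    return o,np.c_[u,np.ones(len(u))]@R.T
def onplane(n,uv,z):
    o,d=ray(n,uv); return o+d*((z-o[2])/d[:,2])[:,None]
def proj(n,P):
    K,D,o,R=cam(n)
    return cv2.projectPoints(np.array(P,float).reshape(-1,1,3),cv2.Rodrigues(R.T)[0],-R.T@o,K,D)[0].reshape(-1,2)
def cloud(n,d):
    v,u=np.mgrid[:d.shape[0],:d.shape[1]]
    o,rr=ray(n,np.c_[u.ravel(),v.ravel()])
    K,D,o,R=cam(n)
    return (o+rr*d.ravel()[:,None]).reshape(d.shape+(3,))
E
python3 - <<'E'
from h import *
np.set_printoptions(precision=4,suppress=True)
for n in('top','side'):
    grab(n,n+'0'); c=viewer.camera_params(n); print(n,c)
o=r.get_obs(); print(o, r.tcp_to_grasp)
E
```

```text
pics
top {'camera_matrix': array([[418.7982,   0.    , 276.4521],
       [  0.    , 418.7982, 214.5058],
       [  0.    ,   0.    ,   1.    ]]), 'D': array([-0.1125,  0.    ,  0.    ,  0.    ,  0.    ]), 'origin': array([0.3042, 0.0055, 1.3875]), 'attitude': array([[ 0.0039, -0.9838,  0.179 ],
       [-0.9999, -0.0018,  0.0117],
       [-0.0111, -0.179 , -0.9838]])}
side {'camera_matrix': array([[465.4709,   0.    , 274.684 ],
       [  0.    , 465.4709, 210.3875],
       [  0.    ,   0.    ,   1.    ]]), 'D': array([-0.0273,  0.    ,  0.    ,  0.    ,  0.    ]), 'origin': array([-0.5916,  0.5231,  1.3325]), 'attitude': array([[-0.4075, -0.6383,  0.653 ],
       [-0.9132,  0.2865, -0.2898],
       [-0.0021, -0.7144, -0.6997]])}
{'time': 0.1, 'joint_positions': array([42.4962, 21.7359, 99.3916, -0.0029, 58.9297, -1.9083]), 'joint_vel': array([-0.0332, -0.0743, -0.0399, -0.0622, -0.0553,  0.0224]), 'joint_efforts': array([ -0.0004, -76.5028, -43.5294,   0.0652,   0.0397,  -0.0001]), 'tcp_pos': array([0.4999, 0.4896, 0.2917]), 'tcp_rot': array([[-0.6997,  0.7144, -0.0007],
       [ 0.7144,  0.6997, -0.0007],
       [-0.    , -0.001 , -1.    ]]), 'force': array([0.4918, 0.1568, 0.2627]), 'moment': array([ 0.0139, -0.0137,  0.0167]), 'grasp_force': 0.0, 'opening': 0.09140691558683398} 0.0595
```

View pics/top0.png

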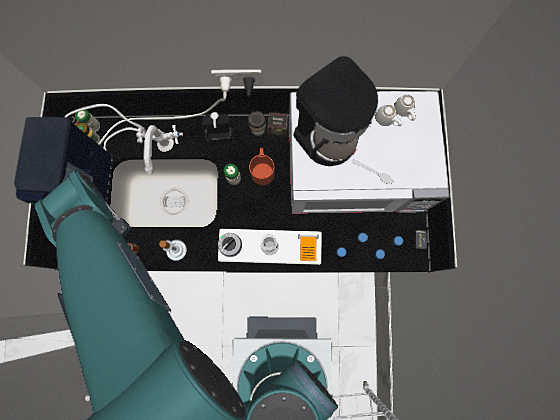

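View pics/side0.png

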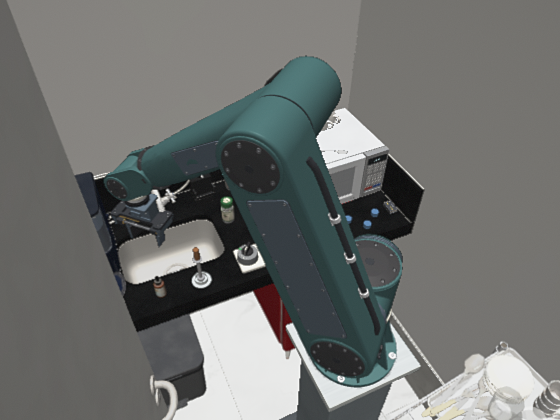

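The top view shows four blue tablets at (342,252), (363,238), (380,254) and (399,241). The tube is at (270,244), the dial at (230,244), the paddle at (308,248) and the tamper's cup at about (173,248). The side view is mostly blocked by the arm.

Run:
```python
from h import *
np.set_printoptions(precision=4,suppress=True)
p,d=grab('top'); C=cloud('top',d)
hsv=cv2.cvtColor(p,cv2.COLOR_RGB2HSV)
m=cv2.inRange(hsv,(95,90,60),(125,255,255)); m[:220]=0; m[265:]=0; m[:,:325]=0
n,l,s,c=cv2.connectedComponentsWithStats(m)
for i in range(1,n):
    if s[i,4]>20: print('tab',c[i],s[i],onplane('top',c[i],0.018-0.002)[0],np.median(C[l==i],0))
m=cv2.inRange(hsv,(5,180,120),(25,255,255)); m[:225]=0;m[270:]=0;m[:,:290]=0;m[:,330:]=0
ys,xs=np.nonzero(m); P=C[m>0]; print('paddle',xs.min(),xs.max(),ys.min(),ys.max(),P.min(0),P.max(0),np.median(P,0))
# height regions
for nm,b in dict(base=(215,222,328,270),tube=(252,228,288,262),dial=(214,228,246,262),cup=(155,232,190,262)).items():
    Q=C[b[1]:b[3],b[0]:b[2]]; z=Q[...,2]
    h=np.histogram(z,np.arange(-.02,.22,.01)); print(nm,[(round(e,2),k) for k,e in zip(*h) if k])
z=C[...,2]; sub=C[225:265,252:290]; mm=(sub[...,2]>.13)&(sub[...,2]<.16); Q=sub[mm]; print('rim',Q.min(0),Q.max(0),Q.mean(0))
sub=C[225:270,215:248]; Q=sub[sub[...,2]>.04]; print('dial',Q.min(0),Q.max(0),Q.mean(0))
sub=C[228:270,150:192]; Q=sub[sub[...,2]>.13]; print('tamp',Q.min(0),Q.max(0),Q.mean(0))
w=(hsv[...,1]<40)&(hsv[...,2]>190)&(C[...,2]<.035)&(C[...,2]>.01);w[:225]=0;w[268:]=0;w[:,:214]=0;w[:,330:]=0
rect=cv2.minAreaRect(cv2.findNonZero(w.astype(np.uint8))); print(rect, onplane('top',cv2.boxPoints(rect),.022))
a=cv2.resize(p[220:275,120:330],None,fx=3.8,fy=3.8,interpolation=cv2.INTER_CUBIC); cv2.imwrite('pics/crop1.png',a[:,:,::-1])
```

```text
tab [362.4675 237.0519] [358 233  10   9  77] [ 0.4785 -0.2629  0.016 ] [ 0.4787 -0.2619  0.0159]
tab [398.     240.3875] [393 236  11  10  80] [ 0.4673 -0.3815  0.016 ] [ 0.4682 -0.3814  0.0166]
tab [341.1519 251.557 ] [337 247  10  10  79] [ 0.4306 -0.1911  0.016 ] [ 0.4296 -0.1907  0.017 ]
tab [379.7468 253.6203] [375 249  10  10  79] [ 0.4236 -0.3186  0.016 ] [ 0.4224 -0.3186  0.0163]
paddle 300 315 237 260 [ 0.3999 -0.1043  0.0261] [ 0.4773 -0.0541  0.0582] [ 0.4394 -0.0805  0.0429]
base [(np.float64(-0.01), np.int64(1096)), (np.float64(0.0), np.int64(897)), (np.float64(0.01), np.int64(1817)), (np.float64(0.02), np.int64(520)), (np.float64(0.03), np.int64(207)), (np.float64(0.04), np.int64(357)), (np.float64(0.05), np.int64(249)), (np.float64(0.06), np.int64(31)), (np.float64(0.07), np.int64(43)), (np.float64(0.08), np.int64(24)), (np.float64(0.09), np.int64(6)), (np.float64(0.1), np.int64(5)), (np.float64(0.11), np.int64(3)), (np.float64(0.12), np.int64(9)), (np.float64(0.13), np.int64(69)), (np.float64(0.14), np.int64(67))]
tube [(np.float64(-0.01), np.int64(38)), (np.float64(
[... 1144 characters left out ...]
), (np.float64(0.07), np.int64(1)), (np.float64(0.11), np.int64(45)), (np.float64(0.12), np.int64(4)), (np.float64(0.13), np.int64(7)), (np.float64(0.14), np.int64(10)), (np.float64(0.15), np.int64(5)), (np.float64(0.16), np.int64(40)), (np.float64(0.17), np.int64(4))]
rim [0.4236 0.0212 0.1302] [0.4739 0.0693 0.1495] [0.4504 0.0452 0.1398]
dial [0.3042 0.0055 0.0408] [0.4873 0.2101 1.3875] [0.4477 0.1694 0.0829]
tamp [0.3042 0.0055 0.1317] [0.4469 0.3683 1.3875] [0.4146 0.2975 0.3611]
((269.3498840332031, 246.0719451904297), (102.288818359375, 32.800960540771484), 1.7534048557281494) [[ 0.3983  0.2128  0.022 ]
 [ 0.5066  0.2124  0.022 ]
 [ 0.497  -0.1251  0.022 ]
 [ 0.3894 -0.1204  0.022 ]]
```

View pics/crop1.png

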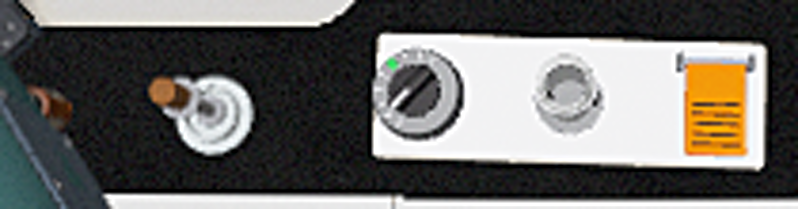

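The crop shows the tamper's handle leaning up-left of its cup through perspective, with the dropper under the arm. The dial's white pointer is at lower left, about crop (400,98), and the green mark is upper left at (391,62). First I square the tool to the world axes.

```bash
python3 -m creep '[{"twist":10.34},{"twist":10.34},{"twist":10.34},{"twist":10.34},{"twist":10.34},{"twist":10.34},{"twist":10.34},{"twist":10.34},{"twist":10.34},{"twist":10.34},{"twist":10.34},{"twist":10.34},{"twist":10.34},{}]' 0.45 20
python3 -c "
from h import *
o=r.get_obs();print(o['tcp_rot'],o['joint_positions'])"
```

```text
[[-6.99749648e-01  7.14387902e-01 -5.95869370e-04]
 [ 7.14388150e-01  6.99749452e-01 -5.25331933e-04]
 [ 4.16684877e-05 -7.93282852e-04 -9.99999684e-01]] [ 4.24981981e+01  2.17324145e+01  9.93847859e+01  1.01833369e-03
  5.89283056e+01 -1.90925054e+00]$[0]: bad value
```

```bash
python3 -m creep '[{"x":0,"y":0,"z":0,"twist":10.34}]' 0.45 20; python3 -c "
from h import *
o=r.get_obs();print(o['tcp_rot'],o['joint_positions'],o['time'])"
```

```text
time: 0.28
tcp_pos: [0.5, 0.4897, 0.2919]
tcp_rot: [[-0.558, 0.83, -0.0], [0.83, 0.558, -0.0], [-0.0, -0.001, -1.0]]
force: [0.2, 0.5, 1.2]
opening: 0.0841
grasp_force: 0.0
[[-5.57529416e-01  8.30157056e-01 -4.60914910e-04]
 [ 8.30157181e-01  5.57529280e-01 -3.95936934e-04]
 [-7.17162821e-05 -6.03378310e-04 -9.99999815e-01]] [4.24960322e+01 2.17247460e+01 9.93815109e+01 1.29988591e-03
 5.89285397e+01 8.61025010e+00] 0.275
```

```bash
python3 -m creep '[{"x":0,"y":0,"z":0,"twist":10.33},{"x":0,"y":0,"z":0,"twist":10.33},{"x":0,"y":0,"z":0,"twist":10.33},{"x":0,"y":0,"z":0,"twist":10.33},{"x":0,"y":0,"z":0,"twist":10.33},{"x":0,"y":0,"z":0,"twist":10.33},{"x":0,"y":0,"z":0,"twist":10.33},{"x":0,"y":0,"z":0,"twist":10.33},{"x":0,"y":0,"z":0,"twist":10.33},{"x":0,"y":0,"z":0,"twist":10.33},{"x":0,"y":0,"z":0,"twist":10.33},{"x":0,"y":0,"z":0,"twist":10.33}]' 0.45 20
python3 -m creep '[{"x":-0.0035,"y":0.034,"z":0,"twist":0},{"x":-0.0035,"y":0.034,"z":0,"twist":0},{"x":-0.0035,"y":0.034,"z":0,"twist":0},{"x":-0.0035,"y":0.034,"z":0,"twist":0},{"x":-0.0035,"y":0.034,"z":0,"twist":0},{"x":-0.0035,"y":0.034,"z":0,"twist":0},{"x":-0.0035,"y":0.034,"z":0,"twist":0},{"x":-0.0035,"y":0.034,"z":0,"twist":0},{"x":-0.0035,"y":0.034,"z":0,"twist":0},{"x":-0.0035,"y":0.034,"z":0,"twist":0},{"x":-0.0035,"y":0.034,"z":0,"twist":0},{"x":-0.0035,"y":0.034,"z":0,"twist":0},{"x":-0.0035,"y":0.034,"z":0,"twist":0},{"x":-0.0035,"y":0.034,"z":0,"twist":0},{"x":-0.0035,"y":0.034,"z":0,"twist":0},{"x":-0.0035,"y":0.034,"z":0,"twist":0},{"x":-0.0035,"y":0.034,"z":0,"twist":0},{"x":-0.0035,"y":0.034,"z":0,"twist":0},{"x":-0.0035,"y":0.034,"z":0,"twist":0},{"x":-0.0035,"y":0.034,"z":0,"twist":0}]'
python3 - <<'E'
from h import *
grab('top','top1');p,d=grab('side','side1')
a=cv2.resize(p[150:330,120:420],None,fx=2.6,fy=2.6,interpolation=cv2.INTER_CUBIC); cv2.imwrite('pics/side1c.png',a[:,:,::-1])
E
```

```text
time: 1.78
tcp_pos: [0.5, 0.4897, 0.292]
tcp_rot: [[1.0, -0.004, -0.0], [-0.004, -1.0, -0.0], [-0.0, 0.0, -1.0]]
force: [0.1, 0.5, -0.1]
opening: 0.0502
grasp_force: 0.0
time: 4.28
tcp_pos: [0.431, -0.1914, 0.2922]
tcp_rot: [[1.0, 0.002, -0.0], [0.002, -1.0, -0.0], [-0.0, 0.0, -1.0]]
force: [0.2, 0.0, -0.1]
opening: 0.0502
grasp_force: 0.0
```

View pics/top1.png

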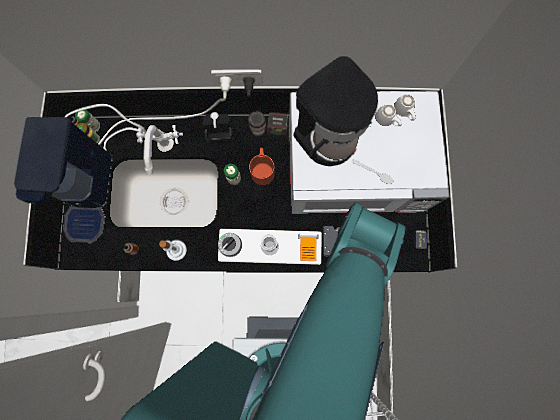

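View pics/side1c.png

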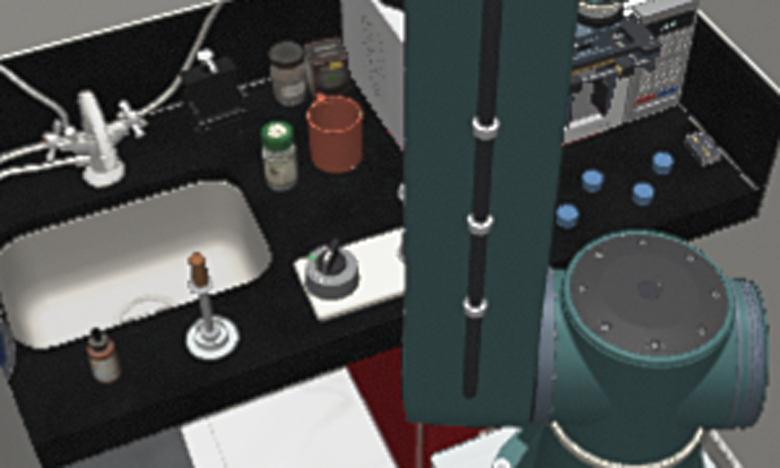

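The top view now shows the whole left side clear: the dropper at (131,248), the tamper cup at (175,248) and the handle at (163,244). The arm covers the tablets there, but the side crop shows all four, at (567,215), (592,180), (643,193) and (662,162).

```bash
cat >> h.py <<'E'
def tabs(n,p):
    hsv=cv2.cvtColor(p,cv2.COLOR_RGB2HSV); m=cv2.inRange(hsv,(95,90,60),(125,255,255))
    k,l,s,c=cv2.connectedComponentsWithStats(m); out=[]
    for i in range(1,k):
        if s[i,4]<25: continue
        q=onplane(n,c[i],0.016 if n=='top' else .0115)[0]
        if .39<q[0]<.57 and -.45<q[1]<-.11: out.append((s[i,4],*np.round(q[:2],4)))
    return out
E
python3 - <<'E'
from h import *
np.set_printoptions(precision=4,suppress=True)
p,d=grab('side'); print(tabs('side',p))
p,d=grab('top'); C=cloud('top',d); Z=C[...,2]; hsv=cv2.cvtColor(p,cv2.COLOR_RGB2HSV)
b=np.zeros(Z.shape,bool); b[225:270,110:195]=1; b&=(d>0)
for nm,lo,hi in(('handle top',.155,.175),('mid .11-.12',.108,.122),('cup rim',.014,.026)):
    for x0,x1 in((110,145),(145,195)):
        bb=b.copy();bb[:,:x0]=0;bb[:,x1:]=0; Q=C[bb&(Z>lo)&(Z<hi)]
        if len(Q): print(nm,x0,len(Q),Q.min(0),Q.max(0),np.median(Q,0))
bb=b.copy();bb[:,145:]=0;Q=C[bb&(Z>.09)];print('dropper',Q.min(0),Q.max(0),Q.mean(0))
# bright cup flange ellipse
m=((hsv[...,2]>110)&(hsv[...,1]<60)&b&(Z<.03)).astype(np.uint8)
cs=max(cv2.findContours(m,0,1)[0],key=cv2.contourArea); e=cv2.minEnclosingCircle(cs);print('flange',e,onplane('top',e[0],.006))
# dial
b[:]=0;b[225:265,212:248]=1;b&=(d>0)
for lo,hi in((.035,.055),(.055,.065),(.065,.1)):
    Q=C[b&(Z>lo)&(Z<hi)];print('dial',lo,len(Q),Q.min(0),Q.max(0),Q.mean(0))
Q=C[b&(Z>.065)];print(np.sort(Q[:,2]),cv2.minAreaRect(Q[:,:2].astype(np.float32)*1000))
# rim
b[:]=0;b[225:265,250:290]=1;b&=(d>0);Q=C[b&(Z>.134)&(Z<.155)]
A=np.c_[2*Q[:,:2],np.ones(len(Q))];x=np.linalg.lstsq(A,(Q[:,:2]**2).sum(1),rcond=None)[0];print('rim',x[:2],np.sqrt(x[2]+x[0]**2+x[1]**2))
a=cv2.resize(p[222:272,210:330],None,fx=6.5,fy=6.5,interpolation=cv2.INTER_CUBIC); cv2.imwrite('pics/crop2.png',a[:,:,::-1])
E
```

```text
[(np.int32(59), np.float64(0.4678), np.float64(-0.3884)), (np.int32(61), np.float64(0.4794), np.float64(-0.2689)), (np.int32(64), np.float64(0.4232), np.float64(-0.3249)), (np.int32(68), np.float64(0.4302), np.float64(-0.1968))]
handle top 145 48 [0.4282 0.3471 0.1559] [0.4471 0.3689 0.1709] [0.437  0.3565 0.1654]
mid .11-.12 145 42 [0.421  0.3416 0.1096] [0.452  0.3736 0.1212] [0.4318 0.3503 0.1156]
cup rim 110 15 [0.4216 0.4838 0.0142] [0.4493 0.5    0.0254] [0.4317 0.49   0.0193]
cup rim 145 70 [0.413  0.3327 0.0146] [0.4567 0.3807 0.0256] [0.4331 0.3515 0.0188]
dropper [0.4339 0.4974 0.0928] [0.4406 0.5053 0.1002] [0.4369 0.5017 0.0962]
flange ((175.91175842285156, 249.91175842285156), 10.330710411071777) [[0.4349 0.3567 0.006 ]]
dial 0.035 284 [0.4155 0.1363 0.0351] [0.4871 0.2099 0.055 ] [0.4495 0.1714 0.049 ]
dial 0.055 90 [0.4309 0.1475 0.055 ] [0.4857 0.2043 0.0637] [0.4525 0.1744 0.0586]
dial 0.065 61 [0.4331 0.1573 0.067 ] [0.4691 0.1918 0.0857] [0.4512 0.1737 0.0793]
[0.067  0.0674 0.0678 0.0716 0.072  0.0724 0.0739 0.0742 0.0748 0.076
 0.0771 0.0772 0.0773 0.0776 0.0777 0.0778 0.0778 0.0779 0.0779 0.078
 0.078  0.0785 0.0786 0.0789 0.079  0.0795 0.0797 0.0798 0.0798 0.0799
 0.08   0.0801 0.0801 0.0804 0.0807 0.0807 0.0808 0.0812 0.0813 0.0814
 0.0814 0.0815 0.0815 0.0815 0.0815 0.0817 0.082  0.0822 0.0825 0.083
 0.0831 0.0835 0.0836 0.0836 0.0838 0.0839 0.084  0.0841 0.0842 0.0849
 0.0857] ((451.9582824707031, 174.67710876464844), (28.26287841796875, 38.57088088989258), 76.62704467773438)
rim [0.4488 0.0447] 0.02212193341106851
```

View pics/crop2.png

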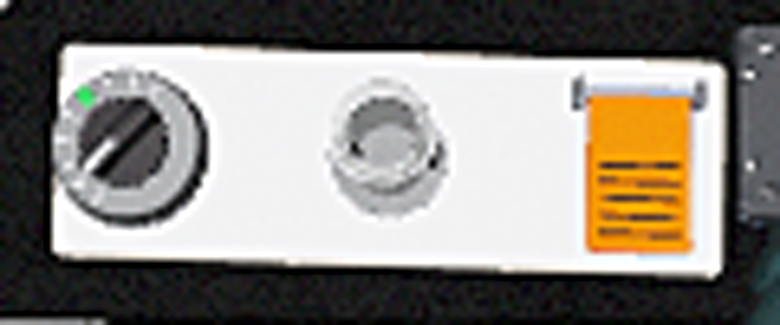

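The crop shows the dial's pointer lower left with its tip at (85,172), the dial centre at about (122,143) and the green mark at (86,97). The tube is at (380,150) and the paddle spans (588..692, 95..250). Now I pick the first tablet.

```bash
python3 -m creep '[{"x":0,"y":0.0026,"z":0.035,"twist":0},{"x":0,"y":0,"z":0.035,"twist":0},{"x":0,"y":0,"z":0.035,"twist":0},{"x":0,"y":0,"z":0.035,"twist":0},{"x":0,"y":0,"z":0.035,"twist":0},{"x":0,"y":0,"z":0.025,"twist":0},{"x":0,"y":0,"z":0.01,"twist":0},{"x":0,"y":0,"z":0.001,"twist":0}]'
python3 -m creep '[{"x":0,"y":0,"z":0,"twist":0},{"x":0,"y":0,"z":0,"twist":0},{"x":0,"y":0,"z":0,"twist":0},{"x":0,"y":0,"z":0,"twist":0},{"x":0,"y":0,"z":0,"twist":0},{"x":0,"y":0,"z":0,"twist":0}]' 0.75 15
```

```text
time: 5.48
tcp_pos: [0.4314, -0.1924, 0.0812]
tcp_rot: [[1.0, 0.002, -0.001], [0.002, -1.0, 0.0], [-0.001, -0.0, -1.0]]
force: [0.3, -0.6, 0.6]
opening: 0.0502
grasp_force: 0.0
time: 6.22
tcp_pos: [0.4317, -0.1931, 0.0819]
tcp_rot: [[1.0, 0.002, 0.001], [0.002, -1.0, -0.0], [0.001, 0.0, -1.0]]
force: [-1.8, 1.9, 9.4]
opening: 0.0286
grasp_force: 15.0
```

```bash
python3 -m creep '[{"x":0,"y":0,"z":-0.015,"twist":0},{"x":0,"y":0,"z":-0.03,"twist":0},{"x":0,"y":0,"z":-0.04,"twist":0},{"x":0,"y":0,"z":-0.04,"twist":0},{"x":0,"y":0,"z":-0.04,"twist":0},{"x":0.002,"y":-0.03,"z":0,"twist":0},{"x":0.003,"y":-0.04,"z":0,"twist":0},{"x":0.003,"y":-0.04,"z":0,"twist":0},{"x":0.003,"y":-0.04,"z":0,"twist":0},{"x":0.003,"y":-0.04,"z":0,"twist":0},{"x":0.003,"y":-0.03,"z":0,"twist":0},{"x":0,"y":-0.018,"z":0,"twist":0},{"x":0,"y":0,"z":0,"twist":0},{"x":0,"y":0,"z":0,"twist":0}]'
python3 - <<'E'
from h import *
p,d=grab('side'); print(tabs('side',p)); p2,_=grab('top')
a=np.vstack([p[140:320,170:410],p2[200:290,180:420]])
a=cv2.resize(a,None,fx=2.2,fy=2.2,interpolation=cv2.INTER_CUBIC); cv2.imwrite('pics/t1.png',a[:,:,::-1])
E
```

```text
time: 7.98
tcp_pos: [0.4479, 0.0447, 0.2467]
tcp_rot: [[1.0, 0.002, 0.001], [0.002, -1.0, -0.0], [0.001, 0.0, -1.0]]
force: [0.4, -0.4, -0.1]
opening: 0.0284
grasp_force: 15.0
[(np.int32(59), np.float64(0.4678), np.float64(-0.3884)), (np.int32(65), np.float64(0.4235), np.float64(-0.3244))]
```

View pics/t1.png

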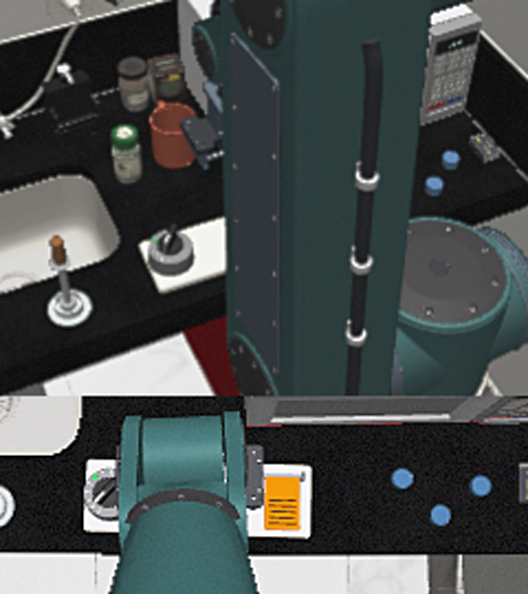

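The mosaic shows three tablets left on the worktop in the top half-view, at (402,478), (481,486) and (441,515). The arm hides the gripper over the tube. I lower and release.

```bash
python3 -m creep '[{"x":0.001,"y":0,"z":0.012,"twist":0},{"x":0,"y":0,"z":0.0075,"twist":0},{"x":0,"y":0,"z":0,"twist":0},{"x":0,"y":0,"z":0,"twist":0}]'
python3 -m creep '[{"x":0,"y":0,"z":0,"twist":0},{"x":0,"y":0,"z":0,"twist":0},{"x":0,"y":0,"z":0,"twist":0},{"x":0,"y":0,"z":0,"twist":0}]' 0.45
python3 -m creep '[{"x":0,"y":0,"z":-0.02,"twist":0},{"x":0,"y":0,"z":-0.035,"twist":0},{"x":0.002,"y":0.03,"z":0,"twist":0},{"x":0.003,"y":0.04,"z":0,"twist":0},{"x":0.003,"y":0.04,"z":0,"twist":0},{"x":0.003,"y":0.04,"z":0,"twist":0},{"x":0.003,"y":0.04,"z":0,"twist":0},{"x":0.005,"y":0.04,"z":0,"twist":0},{"x":0.005,"y":0.04,"z":0,"twist":0},{"x":0.005,"y":0.04,"z":0,"twist":0},{"x":0,"y":0,"z":0,"twist":0}]'
python3 - <<'E'
from h import *
p,d=grab('side'); print(tabs('side',p)); p2,d2=grab('top');print(tabs('top',p2))
a=cv2.resize(p2[225:265,245:295],None,fx=10,fy=10,interpolation=cv2.INTER_CUBIC); cv2.imwrite('pics/t2.png',a[:,:,::-1])
E
```

```text
time: 8.57
tcp_pos: [0.4489, 0.0451, 0.2267]
tcp_rot: [[1.0, 0.002, -0.0], [0.002, -1.0, -0.0], [-0.0, 0.0, -1.0]]
force: [0.5, 0.1, -0.5]
opening: 0.0284
grasp_force: 15.0
time: 9.07
tcp_pos: [0.4489, 0.0451, 0.2268]
tcp_rot: [[1.0, 0.002, 0.0], [0.002, -1.0, -0.0], [0.0, 0.0, -1.0]]
force: [0.4, 0.1, 0.0]
opening: 0.05
grasp_force: 0.0
time: 10.45
tcp_pos: [0.4787, -0.2668, 0.2817]
tcp_rot: [[1.0, -0.0, 0.0], [-0.0, -1.0, -0.0], [0.0, 0.0, -1.0]]
force: [-0.3, 0.7, 0.6]
opening: 0.0501
grasp_force: 0.0
[(np.int32(59), np.float64(0.4678), np.float64(-0.3884)), (np.int32(62), np.float64(0.479), np.float64(-0.2688)), (np.int32(64), np.float64(0.4235), np.float64(-0.3248))]
[]
```

View pics/t2.png

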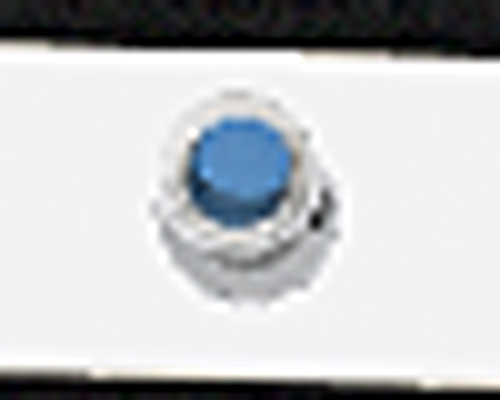

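The crop shows the tablet inside the tube outline, with its top face at crop (241,158). I check its height by depth, because it may be hung in the funnel.

Run:
```python
from h import *
np.set_printoptions(precision=4,suppress=True)
p,d=grab('top');C=cloud('top',d)
hsv=cv2.cvtColor(p,cv2.COLOR_RGB2HSV); m=cv2.inRange(hsv,(95,90,60),(125,255,255))>0; m[:225]=0;m[265:]=0;m[:,:250]=0;m[:,290:]=0
print(m.sum(),np.sort(C[m][:,2])[::6],np.argwhere(m).min(0),np.argwhere(m).max(0),np.argwhere(m).mean(0)[::-1])
for z in(.05,.07,.135,.144): print(z,proj('top',[[.4488,.0447,z]]))
```

```text
84 [0.1299 0.134  0.1348 0.1366 0.1381 0.1384 0.1393 0.1402 0.1415 0.1426
 0.1441 0.1452 0.1463 0.1488] [237 264] [247 273] [268.4167 241.631 ]
0.05 [[269.0385 244.7971]]
0.07 [[268.8575 244.1152]]
0.135 [[268.2303 241.7513]]
0.144 [[268.1384 241.4049]]
```

Run:
```python
from h import *
np.set_printoptions(precision=4,suppress=True)
D=[];
for _ in range(5): p,d=grab('top'); D.append(d)
d=np.mean(D,0);C=cloud('top',d)
hsv=cv2.cvtColor(p,cv2.COLOR_RGB2HSV)
for y in range(233,250): print(' '.join('%3d%s'%(round(C[y,x,2]*1000),'b' if 95<=hsv[y,x,0]<=125 and hsv[y,x,1]>90 else ' ') for x in range(258,282)))
```

```text
15   17   19   16   18   18   15   18   18  144  143  145   17   18   19   14   15   17   18   17   17   18   18   16 
 18   17   17   17   18   18   16  145  143  144  142  140  143  143  144   18   16   19   19   18   18   18   17   18 
 18   18   19  292   17  144  142  142  136  139  137  137  388  141  141  145  144   17   16   19   17   17   17   16 
 17   17   18   16  143  141  140  139  136  132  135  134  135  136  138  140  144  291   18   17   18   18   16   18 
 18   17   18  145  145  138  137  133  137  137b 136b 135b 135b 135b 136  137  141  145   17   17   19   18   20   18 
 17   19   18  142  141  138  132  139b 140b 139b 138b 136b 135b 135b 137b 134  136  141  142   15   20   20   18   18 
 16   18  144  141  138  134  140  142b 140b 138b 140b 138b 137b 139b 138b 138  135  139  143   19   17   16   17   18 
 18  290  145  141  138  132  143b 144b 141b 142b 143b 138b 141b 140b 138b 139b 134  139  146   20   18   18   15   18 
 18   17  143  139  136  130  144b 143b 145b 146b 143b 141b 142b 142b 138b 140b 132  138  143   22   15   17   19   18 
 17   18  144  142  1
[... 237 characters left out ...]
  138  134  134b 140b 144b 147b 146b 145b 146b 145b 140b  25  133  143  145   22   20   15   18   15 
 16   18   19  144  141  136  132  135b 138b 143b 143b 142b 142b 138b 136b 134  135  141  144   20   23   16   17   18 
 19   19   18  143  143  138  134  133  138b 136b 139b 139b 136b 133b 131  139  141  144   67   20   22   19   17   16 
 18   19   15   22  144  141  137  135  133  134b 134b 133  132  133  138  140  143   33   35   24   22   16   17  291 
 18   15   20   21   20  145  143  143  388  136  135  137  137  140  142  143  324   21   21   21   21   18   17   20 
 19   18   19   22  297   23   21  143  144  143  143  142  142  143  145   59   31   21   21   21   17   18   20   17
```

The depth map shows the tablet jammed and tilted in the funnel: its top is at 148 mm on the -x side and 135 mm on the +x side. One finger alone fits in the funnel, so I press the high side down with it.

```bash
python3 -m creep '[{"x":-0.004,"y":-0.03,"z":0,"twist":0},{"x":-0.004,"y":-0.035,"z":0,"twist":0},{"x":-0.004,"y":-0.04,"z":0,"twist":0},{"x":-0.004,"y":-0.04,"z":0,"twist":0},{"x":-0.004,"y":-0.04,"z":0,"twist":0},{"x":-0.004,"y":-0.04,"z":0,"twist":0},{"x":-0.004,"y":-0.035,"z":0,"twist":0},{"x":-0.004,"y":-0.02,"z":0.02,"twist":0},{"x":0,"y":0,"z":0.02,"twist":0},{"x":0,"y":0,"z":0,"twist":0}]'
python3 -m creep '[{"x":0,"y":0,"z":0.004,"twist":0},{"x":0,"y":0,"z":0.004,"twist":0},{"x":0,"y":0,"z":0.003,"twist":0},{"x":0,"y":0,"z":0.002,"twist":0},{"x":0,"y":0,"z":0,"twist":0}]'
```

```text
time: 12.1
tcp_pos: [0.4452, 0.0156, 0.2409]
tcp_rot: [[1.0, 0.003, -0.002], [0.003, -1.0, 0.0], [-0.002, -0.0, -1.0]]
force: [-0.3, 0.2, 0.9]
opening: 0.0502
grasp_force: 0.0
time: 12.72
tcp_pos: [0.4459, 0.0151, 0.2287]
tcp_rot: [[1.0, 0.002, -0.0], [0.002, -1.0, -0.0], [-0.0, 0.0, -1.0]]
force: [0.3, -0.0, 1.0]
opening: 0.0504
grasp_force: 0.0
```

```bash
python3 -m creep '[{"x":0,"y":0.002,"z":0.003,"twist":0},{"x":0,"y":0,"z":0.002,"twist":0},{"x":0,"y":0,"z":0.002,"twist":0},{"x":0,"y":0,"z":0,"twist":0}]'
python3 -m creep '[{"x":0,"y":0,"z":0.002,"twist":0},{"x":0,"y":0,"z":0.002,"twist":0},{"x":0,"y":0,"z":0,"twist":0}]'
```

```text
time: 13.22
tcp_pos: [0.4459, 0.0131, 0.2215]
tcp_rot: [[1.0, 0.002, -0.0], [0.002, -1.0, 0.0], [-0.0, -0.0, -1.0]]
force: [0.1, -0.6, -0.3]
opening: 0.0501
grasp_force: 0.0
time: 13.6
tcp_pos: [0.4461, 0.0131, 0.2177]
tcp_rot: [[1.0, 0.002, 0.0], [0.002, -1.0, 0.0], [0.0, -0.0, -1.0]]
force: [-0.3, -0.2, 1.0]
opening: 0.05
grasp_force: 0.4
```

```bash
python3 -m creep '[{"x":0,"y":0,"z":-0.02,"twist":0},{"x":0,"y":0,"z":-0.04,"twist":0},{"x":0.004,"y":0.02,"z":0,"twist":0},{"x":0.004,"y":0.035,"z":0,"twist":0},{"x":0.004,"y":0.04,"z":0,"twist":0},{"x":0.004,"y":0.04,"z":0,"twist":0},{"x":0.004,"y":0.04,"z":0,"twist":0},{"x":0.004,"y":0.04,"z":0,"twist":0},{"x":0.004,"y":0.035,"z":0,"twist":0},{"x":0.004,"y":0.029,"z":0,"twist":0},{"x":0,"y":0,"z":0,"twist":0}]'
cat >> h.py <<'E'
def tube():
    p,d=grab('top');C=cloud('top',d)
    hsv=cv2.cvtColor(p,cv2.COLOR_RGB2HSV); m=cv2.inRange(hsv,(95,80,40),(125,255,255))>0; m[:225]=0;m[265:]=0;m[:,:250]=0;m[:,290:]=0
    Q=C[m]
    if len(Q)<8: print('tube: no blue',m.sum()); return
    A=np.c_[Q[:,:2]-Q[:,:2].mean(0),np.ones(len(Q))]
    print('tube n',m.sum(),'z pct',np.percentile(Q[:,2],[5,25,50,75,95]).round(3),'uv',np.argwhere(m).mean(0)[::-1].round(1),'slope',np.linalg.lstsq(A,Q[:,2],rcond=None)[0].round(3))
E
python3 -c "
from h import *
tube();p,d=grab('side');print(tabs('side',p))"
```

```text
time: 14.98
tcp_pos: [0.4786, -0.2672, 0.2777]
tcp_rot: [[1.0, 0.0, 0.0], [0.0, -1.0, -0.0], [0.0, 0.0, -1.0]]
force: [-0.2, -0.3, -1.1]
opening: 0.05
grasp_force: 0.0
tube n 58 z pct [0.065 0.069 0.07  0.072 0.076] uv [268.5 243.5] slope [-0.485 -0.336  0.071]
[(np.int32(59), np.float64(0.4678), np.float64(-0.3884)), (np.int32(62), np.float64(0.479), np.float64(-0.2688)), (np.int32(64), np.float64(0.4233), np.float64(-0.3252))]
```

```bash
python3 -m creep '[{"x":0,"y":0,"z":0.035,"twist":0},{"x":0,"y":0,"z":0.035,"twist":0},{"x":0,"y":0,"z":0.035,"twist":0},{"x":0,"y":0,"z":0.035,"twist":0},{"x":0,"y":0,"z":0.03,"twist":0},{"x":0,"y":0,"z":0.016,"twist":0},{"x":0,"y":0,"z":0.006,"twist":0},{"x":0,"y":0,"z":0,"twist":0}]'
python3 -m creep '[{"x":0,"y":0,"z":0,"twist":0},{"x":0,"y":0,"z":0,"twist":0},{"x":0,"y":0,"z":0,"twist":0},{"x":0,"y":0,"z":0,"twist":0},{"x":0,"y":0,"z":0,"twist":0}]' 0.75 10
```

```text
time: 16.08
tcp_pos: [0.4788, -0.2658, 0.0862]
tcp_rot: [[1.0, 0.002, 0.0], [0.002, -1.0, -0.0], [0.0, 0.0, -1.0]]
force: [-0.5, -0.7, -0.5]
opening: 0.0502
grasp_force: 0.0
time: 16.7
tcp_pos: [0.4787, -0.266, 0.0862]
tcp_rot: [[1.0, 0.002, 0.001], [0.002, -1.0, -0.0], [0.001, 0.0, -1.0]]
force: [-1.3, 1.3, 6.8]
opening: 0.0282
grasp_force: 10.0
```

```bash
python3 -m creep '[{"x":0,"y":0,"z":-0.015,"twist":0},{"x":0,"y":0,"z":-0.03,"twist":0},{"x":0,"y":0,"z":-0.04,"twist":0},{"x":0,"y":0,"z":-0.04,"twist":0},{"x":0,"y":0,"z":-0.035,"twist":0},{"x":-0.003,"y":-0.03,"z":0,"twist":0},{"x":-0.004,"y":-0.04,"z":0,"twist":0},{"x":-0.004,"y":-0.04,"z":0,"twist":0},{"x":-0.004,"y":-0.04,"z":0,"twist":0},{"x":-0.004,"y":-0.04,"z":0,"twist":0},{"x":-0.004,"y":-0.04,"z":0,"twist":0},{"x":-0.004,"y":-0.04,"z":0,"twist":0},{"x":-0.003,"y":-0.03,"z":0,"twist":0},{"x":0,"y":-0.011,"z":0,"twist":0},{"x":0,"y":0,"z":0.01,"twist":0},{"x":0,"y":0,"z":0.01,"twist":0},{"x":0,"y":0,"z":0,"twist":0}]'
```

```text
time: 18.82
tcp_pos: [0.4474, 0.0444, 0.2246]
tcp_rot: [[1.0, 0.001, -0.002], [0.001, -1.0, -0.0], [-0.002, 0.0, -1.0]]
force: [-0.2, -0.3, 0.7]
opening: 0.0284
grasp_force: 10.0
```

```bash
python3 -m creep '[{"x":0.0007,"y":0,"z":0.001,"twist":0},{"x":0,"y":0,"z":0,"twist":0},{"x":0,"y":0,"z":0,"twist":0}]'
python3 -m creep '[{"x":0,"y":0,"z":0,"twist":0},{"x":0,"y":0,"z":0,"twist":0},{"x":0,"y":0,"z":0,"twist":0},{"x":0,"y":0,"z":0,"twist":0}]' 0.45
python3 -m creep '[{"x":0,"y":0,"z":-0.025,"twist":0},{"x":0,"y":0,"z":-0.035,"twist":0},{"x":-0.003,"y":0.03,"z":0,"twist":0},{"x":-0.003,"y":0.045,"z":0,"twist":0},{"x":-0.003,"y":0.045,"z":0,"twist":0},{"x":-0.003,"y":0.045,"z":0,"twist":0},{"x":-0.003,"y":0.045,"z":0,"twist":0},{"x":-0.003,"y":0.045,"z":0,"twist":0},{"x":-0.003,"y":0.045,"z":0,"twist":0},{"x":-0.003,"y":0.04,"z":0,"twist":0},{"x":0,"y":0.027,"z":0,"twist":0},{"x":0,"y":0,"z":0,"twist":0}]'
python3 -c "
from h import *
tube();p,d=grab('side');print(tabs('side',p))"
```

```text
time: 19.2
tcp_pos: [0.4487, 0.0451, 0.2249]
tcp_rot: [[1.0, 0.002, 0.0], [0.002, -1.0, 0.0], [0.0, -0.0, -1.0]]
force: [0.1, -0.5, -0.2]
opening: 0.0285
grasp_force: 10.0
time: 19.7
tcp_pos: [0.4486, 0.0451, 0.2247]
tcp_rot: [[1.0, 0.002, -0.0], [0.002, -1.0, 0.0], [-0.0, -0.0, -1.0]]
force: [0.5, -0.2, -0.6]
opening: 0.0503
grasp_force: 0.0
time: 21.2
tcp_pos: [0.4252, -0.3233, 0.2847]
tcp_rot: [[1.0, -0.0, 0.0], [-0.0, -1.0, -0.0], [0.0, 0.0, -1.0]]
force: [-0.5, 0.5, -0.2]
opening: 0.05
grasp_force: 0.0
tube n 64 z pct [0.071 0.074 0.076 0.079 0.081] uv [269.  243.1] slope [-0.346 -0.131  0.077]
[(np.int32(59), np.float64(0.4678), np.float64(-0.3884)), (np.int32(62), np.float64(0.4238), np.float64(-0.3253))]
```

```bash
python3 -m creep '[{"x":-0.0015,"y":0,"z":0.035,"twist":0},{"x":0,"y":0,"z":0.035,"twist":0},{"x":0,"y":0,"z":0.035,"twist":0},{"x":0,"y":0,"z":0.035,"twist":0},{"x":0,"y":0,"z":0.033,"twist":0},{"x":0,"y":0,"z":0.019,"twist":0},{"x":0,"y":0,"z":0.006,"twist":0},{"x":0,"y":0,"z":0,"twist":0}]'
python3 -m creep '[{"x":0,"y":0,"z":0,"twist":0},{"x":0,"y":0,"z":0,"twist":0},{"x":0,"y":0,"z":0,"twist":0},{"x":0,"y":0,"z":0,"twist":0},{"x":0,"y":0,"z":0,"twist":0}]' 0.75 10
python3 -m creep '[{"x":0,"y":0,"z":-0.015,"twist":0},{"x":0,"y":0,"z":-0.03,"twist":0},{"x":0,"y":0,"z":-0.04,"twist":0},{"x":0,"y":0,"z":-0.04,"twist":0},{"x":0,"y":0,"z":-0.035,"twist":0},{"x":0.003,"y":-0.03,"z":0,"twist":0},{"x":0.003,"y":-0.045,"z":0,"twist":0},{"x":0.003,"y":-0.045,"z":0,"twist":0},{"x":0.003,"y":-0.045,"z":0,"twist":0},{"x":0.003,"y":-0.045,"z":0,"twist":0},{"x":0.003,"y":-0.045,"z":0,"twist":0},{"x":0.003,"y":-0.045,"z":0,"twist":0},{"x":0.003,"y":-0.035,"z":0,"twist":0},{"x":0.001,"y":-0.02,"z":0,"twist":0},{"x":0,"y":-0.01,"z":0,"twist":0},{"x":0,"y":0,"z":0,"twist":0},{"x":0,"y":0,"z":0,"twist":0}]'
```

```text
time: 22.3
tcp_pos: [0.4241, -0.3219, 0.0872]
tcp_rot: [[1.0, 0.002, 0.0], [0.002, -1.0, -0.0], [0.0, 0.0, -1.0]]
force: [0.2, 0.0, -0.2]
opening: 0.0506
grasp_force: 0.0
time: 22.92
tcp_pos: [0.4241, -0.3222, 0.0873]
tcp_rot: [[1.0, 0.002, 0.001], [0.002, -1.0, -0.0], [0.001, 0.0, -1.0]]
force: [-0.6, 0.3, 8.0]
opening: 0.0284
grasp_force: 10.0
time: 25.05
tcp_pos: [0.4481, 0.0426, 0.2469]
tcp_rot: [[1.0, 0.001, 0.0], [0.001, -1.0, -0.0], [0.0, 0.0, -1.0]]
force: [0.1, -0.1, -0.7]
opening: 0.028
grasp_force: 10.0
```

```bash
python3 -m creep '[{"x":0.0006,"y":-0.0024,"z":0.01,"twist":0},{"x":0,"y":0,"z":0.012,"twist":0},{"x":0,"y":0,"z":0,"twist":0},{"x":0,"y":0,"z":0,"twist":0}]'
python3 -m creep '[{"x":0,"y":0,"z":0,"twist":0},{"x":0,"y":0,"z":0,"twist":0},{"x":0,"y":0,"z":0,"twist":0},{"x":0,"y":0,"z":0,"twist":0}]' 0.45
python3 -m creep '[{"x":0,"y":0,"z":-0.025,"twist":0},{"x":0,"y":0,"z":-0.035,"twist":0},{"x":0.002,"y":0.03,"z":0,"twist":0},{"x":0.002,"y":0.045,"z":0,"twist":0},{"x":0.002,"y":0.045,"z":0,"twist":0},{"x":0.002,"y":0.045,"z":0,"twist":0},{"x":0.002,"y":0.045,"z":0,"twist":0},{"x":0.002,"y":0.045,"z":0,"twist":0},{"x":0.002,"y":0.045,"z":0,"twist":0},{"x":0.002,"y":0.045,"z":0,"twist":0},{"x":0.002,"y":0.045,"z":0,"twist":0},{"x":0.001,"y":0.025,"z":0,"twist":0},{"x":0,"y":0.0135,"z":0,"twist":0},{"x":0,"y":0,"z":0,"twist":0}]'
python3 -c "
from h import *
tube();p,d=grab('side');print(tabs('side',p))"
```

```text
time: 25.55
tcp_pos: [0.4486, 0.0454, 0.2245]
tcp_rot: [[1.0, 0.002, -0.001], [0.002, -1.0, -0.0], [-0.001, 0.0, -1.0]]
force: [0.2, 0.2, 0.4]
opening: 0.028
grasp_force: 10.0
time: 26.05
tcp_pos: [0.4487, 0.0455, 0.2248]
tcp_rot: [[1.0, 0.002, 0.0], [0.002, -1.0, -0.0], [0.0, 0.0, -1.0]]
force: [-0.0, 0.2, -0.1]
opening: 0.0501
grasp_force: 0.0
time: 27.8
tcp_pos: [0.4685, -0.3828, 0.2846]
tcp_rot: [[1.0, 0.002, -0.0], [0.002, -1.0, 0.0], [-0.0, -0.0, -1.0]]
force: [0.3, 1.1, -0.0]
opening: 0.0501
grasp_force: 0.0
tube n 89 z pct [0.132 0.137 0.14  0.144 0.147] uv [268.5 241.9] slope [-6.29  -2.141  0.153]
[(np.int32(59), np.float64(0.4678), np.float64(-0.3884))]
```

The third tablet has jammed in the funnel like the first. Same remedy.

```bash
python3 -m creep '[{"x":-0.002,"y":-0.03,"z":0,"twist":0},{"x":-0.0025,"y":-0.045,"z":0,"twist":0},{"x":-0.0025,"y":-0.045,"z":0,"twist":0},{"x":-0.0025,"y":-0.045,"z":0,"twist":0},{"x":-0.0025,"y":-0.045,"z":0,"twist":0},{"x":-0.0025,"y":-0.045,"z":0,"twist":0},{"x":-0.0025,"y":-0.045,"z":0,"twist":0},{"x":-0.0025,"y":-0.045,"z":0,"twist":0},{"x":-0.002,"y":-0.03,"z":0.01,"twist":0},{"x":-0.001,"y":-0.02,"z":0.02,"twist":0},{"x":0,"y":0,"z":0.015,"twist":0},{"x":0,"y":0,"z":0.006,"twist":0},{"x":0,"y":0,"z":0.004,"twist":0},{"x":0,"y":0,"z":0.004,"twist":0},{"x":0,"y":0,"z":0.002,"twist":0},{"x":0,"y":0,"z":0,"twist":0}]'
python3 -m creep '[{"x":0,"y":0,"z":0.002,"twist":0},{"x":0,"y":0,"z":0.002,"twist":0},{"x":0,"y":0,"z":0.002,"twist":0},{"x":0,"y":0,"z":0,"twist":0}]'
```

```text
time: 29.9
tcp_pos: [0.4453, 0.0119, 0.2238]
tcp_rot: [[1.0, 0.002, 0.0], [0.002, -1.0, 0.0], [0.0, -0.0, -1.0]]
force: [-0.5, 0.4, -0.3]
opening: 0.0502
grasp_force: 0.0
time: 30.4
tcp_pos: [0.4456, 0.012, 0.2178]
tcp_rot: [[1.0, 0.002, 0.0], [0.002, -1.0, 0.0], [0.0, -0.0, -1.0]]
force: [1.3, -0.0, 1.0]
opening: 0.0504
grasp_force: 1.1
```

```bash
python3 -m creep '[{"x":0,"y":0,"z":-0.025,"twist":0},{"x":0,"y":0,"z":-0.035,"twist":0},{"x":0.002,"y":0.03,"z":0,"twist":0},{"x":0.0025,"y":0.045,"z":0,"twist":0},{"x":0.0025,"y":0.045,"z":0,"twist":0},{"x":0.0025,"y":0.045,"z":0,"twist":0},{"x":0.0025,"y":0.045,"z":0,"twist":0},{"x":0.0025,"y":0.045,"z":0,"twist":0},{"x":0.0025,"y":0.045,"z":0,"twist":0},{"x":0.0025,"y":0.045,"z":0,"twist":0},{"x":0.002,"y":0.035,"z":0,"twist":0},{"x":0.001,"y":0.018,"z":0,"twist":0},{"x":0,"y":0,"z":0,"twist":0}]'
python3 -c "
from h import *
tube();p,d=grab('side');print(tabs('side',p))"
```

```text
time: 32.02
tcp_pos: [0.4683, -0.3862, 0.2774]
tcp_rot: [[1.0, 0.001, -0.0], [0.001, -1.0, 0.0], [-0.0, -0.0, -1.0]]
force: [0.1, 0.7, 0.3]
opening: 0.0502
grasp_force: 0.0
tube n 61 z pct [0.083 0.087 0.089 0.09  0.093] uv [268.5 243.4] slope [-0.487 -0.244  0.088]
[(np.int32(59), np.float64(0.4678), np.float64(-0.3884))]
```

Run:
```python
from h import *
p,d=grab('side');C=cloud('side',d)
Q=C.reshape(-1,3);Q=Q[(Q[:,0]>.40)&(Q[:,0]<.56)&(Q[:,1]<-.4)&(Q[:,1]>-.6)&(d.ravel()>0)]
for a in np.arange(-.54,-.4,.01):
    s=Q[(Q[:,1]>=a)&(Q[:,1]<a+.01)]
    if len(s): print(round(a,2),len(s),np.percentile(s[:,2],[5,50,95]).round(3))
```

```text
-0.53 245 [-0.194  0.376  0.774]
-0.52 3500 [0.173 0.68  0.816]
-0.51 114 [0.029 0.171 0.8  ]
-0.5 848 [0.004 0.085 0.167]
-0.49 68 [-0.005  0.005  0.133]
-0.48 89 [-0.003  0.013  0.322]
-0.47 142 [-0.003  0.282  0.324]
-0.46 133 [-0.002  0.017  0.323]
-0.45 128 [-0.004  0.006  0.322]
-0.44 85 [-0.003  0.003  0.317]
-0.43 109 [-0.004  0.005  0.317]
-0.42 225 [-0.002  0.223  0.321]
-0.41 111 [-0.005  0.016  0.4  ]
```

```bash
python3 -m creep '[{"x":-0.0005,"y":-0.002,"z":0.035,"twist":0},{"x":0,"y":0,"z":0.035,"twist":0},{"x":0,"y":0,"z":0.035,"twist":0},{"x":0,"y":0,"z":0.035,"twist":0},{"x":0,"y":0,"z":0.03,"twist":0},{"x":0,"y":0,"z":0.015,"twist":0},{"x":0,"y":0,"z":0.006,"twist":0},{"x":0,"y":0,"z":0,"twist":0}]'
python3 -m creep '[{"x":0,"y":0,"z":0,"twist":0},{"x":0,"y":0,"z":0,"twist":0},{"x":0,"y":0,"z":0,"twist":0},{"x":0,"y":0,"z":0,"twist":0},{"x":0,"y":0,"z":0,"twist":0}]' 0.75 10
python3 -m creep '[{"x":0,"y":0,"z":-0.015,"twist":0},{"x":0,"y":0,"z":-0.03,"twist":0},{"x":0,"y":0,"z":-0.04,"twist":0},{"x":0,"y":0,"z":-0.04,"twist":0},{"x":0,"y":0,"z":-0.035,"twist":0},{"x":-0.002,"y":-0.03,"z":0,"twist":0},{"x":-0.002,"y":-0.045,"z":0,"twist":0},{"x":-0.002,"y":-0.045,"z":0,"twist":0},{"x":-0.002,"y":-0.045,"z":0,"twist":0},{"x":-0.002,"y":-0.045,"z":0,"twist":0},{"x":-0.002,"y":-0.045,"z":0,"twist":0},{"x":-0.002,"y":-0.045,"z":0,"twist":0},{"x":-0.002,"y":-0.045,"z":0,"twist":0},{"x":-0.002,"y":-0.045,"z":0,"twist":0},{"x":-0.001,"y":-0.025,"z":0,"twist":0},{"x":0,"y":-0.0145,"z":0,"twist":0},{"x":0,"y":0,"z":0,"twist":0},{"x":0,"y":0,"z":0,"twist":0}]'
```

```text
time: 33.17
tcp_pos: [0.4683, -0.3839, 0.0873]
tcp_rot: [[1.0, 0.002, 0.0], [0.002, -1.0, -0.0], [0.0, 0.0, -1.0]]
force: [0.1, -0.6, 0.1]
opening: 0.05
grasp_force: 0.0
time: 33.8
tcp_pos: [0.4682, -0.3842, 0.0873]
tcp_rot: [[1.0, 0.002, 0.0], [0.002, -1.0, -0.0], [0.0, 0.0, -1.0]]
force: [-0.0, 0.1, 6.8]
opening: 0.0286
grasp_force: 10.0
time: 36.05
tcp_pos: [0.4483, 0.0449, 0.2468]
tcp_rot: [[1.0, 0.001, 0.0], [0.001, -1.0, -0.0], [0.0, 0.0, -1.0]]
force: [-0.8, 0.2, 0.7]
opening: 0.0288
grasp_force: 10.0
```

```bash
python3 -m creep '[{"x":0.002,"y":0,"z":0.01,"twist":0},{"x":0,"y":0,"z":0.012,"twist":0},{"x":0,"y":0,"z":0,"twist":0},{"x":0,"y":0,"z":0,"twist":0}]'
python3 -m creep '[{"x":0,"y":0,"z":0,"twist":0},{"x":0,"y":0,"z":0,"twist":0},{"x":0,"y":0,"z":0,"twist":0},{"x":0,"y":0,"z":0,"twist":0}]' 0.45
python3 -m creep '[{"x":0,"y":0,"z":-0.03,"twist":0},{"x":0,"y":0,"z":-0.05,"twist":0},{"x":0,"y":0.03,"z":0,"twist":0},{"x":0,"y":0.045,"z":0,"twist":0},{"x":0,"y":0.045,"z":0,"twist":0},{"x":0,"y":0.045,"z":0,"twist":0},{"x":0,"y":0.03,"z":0,"twist":0},{"x":0,"y":0,"z":0,"twist":0}]'
python3 -c "
from h import *
tube()"
```

```text
time: 36.55
tcp_pos: [0.4502, 0.0454, 0.2245]
tcp_rot: [[1.0, 0.002, -0.001], [0.002, -1.0, -0.0], [-0.001, 0.0, -1.0]]
force: [0.0, 0.9, 0.5]
opening: 0.0282
grasp_force: 10.0
time: 37.05
tcp_pos: [0.4502, 0.0455, 0.2248]
tcp_rot: [[1.0, 0.002, 0.0], [0.002, -1.0, 0.0], [0.0, -0.0, -1.0]]
force: [-0.8, -0.4, -0.5]
opening: 0.0502
grasp_force: 0.0
time: 38.05
tcp_pos: [0.4505, -0.1509, 0.3047]
tcp_rot: [[1.0, -0.001, 0.0], [-0.001, -1.0, -0.0], [0.0, 0.0, -1.0]]
force: [0.5, 1.3, -1.2]
opening: 0.0502
grasp_force: 0.0
tube n 90 z pct [0.131 0.136 0.141 0.145 0.148] uv [268.3 241.9] slope [ 0.438 -0.239  0.139]
```

The fourth jams with the +x side high (uv (268.3,241.9)), so I press it the same way.

```bash
python3 -m creep '[{"x":0,"y":-0.03,"z":0,"twist":0},{"x":0,"y":-0.045,"z":0,"twist":0},{"x":0,"y":-0.045,"z":0,"twist":0},{"x":0,"y":-0.03,"z":0.02,"twist":0},{"x":0,"y":-0.012,"z":0.03,"twist":0},{"x":0,"y":0,"z":0.02,"twist":0},{"x":0,"y":0,"z":0.006,"twist":0},{"x":0,"y":0,"z":0.004,"twist":0},{"x":0,"y":0,"z":0.002,"twist":0},{"x":0,"y":0,"z":0.002,"twist":0},{"x":0,"y":0,"z":0.002,"twist":0},{"x":0,"y":0,"z":0,"twist":0},{"x":0,"y":0,"z":0,"twist":0}]'
python3 -m creep '[{"x":0,"y":0,"z":-0.03,"twist":0},{"x":0,"y":0,"z":-0.05,"twist":0},{"x":0,"y":0.03,"z":0,"twist":0},{"x":0,"y":0.045,"z":0,"twist":0},{"x":0,"y":0.045,"z":0,"twist":0},{"x":0,"y":0.035,"z":0,"twist":0},{"x":0,"y":0,"z":0,"twist":0}]'
python3 -c "
from h import *
tube();p,d=grab('side');print(tabs('side',p));p,d=grab('top');print(tabs('top',p))"
```

```text
time: 39.72
tcp_pos: [0.4503, 0.0125, 0.2188]
tcp_rot: [[1.0, 0.002, -0.0], [0.002, -1.0, -0.0], [-0.0, 0.0, -1.0]]
force: [-0.1, -0.2, -0.0]
opening: 0.0503
grasp_force: 0.0
time: 40.6
tcp_pos: [0.4505, -0.1441, 0.2988]
tcp_rot: [[1.0, -0.001, 0.0], [-0.001, -1.0, -0.0], [0.0, 0.0, -1.0]]
force: [0.2, 0.0, 0.6]
opening: 0.0497
grasp_force: 0.0
tube n 71 z pct [0.099 0.103 0.105 0.107 0.109] uv [268.5 243. ] slope [-0.05  -0.029  0.105]
[]
[]
```

All four tablets are in, with the stack top at about 105 mm (home is 94 mm). Now the tamper.

```bash
python3 -m creep '[{"x":-0.001,"y":-0.03,"z":0,"twist":0},{"x":-0.001,"y":-0.045,"z":0,"twist":0},{"x":-0.001,"y":-0.045,"z":0,"twist":0},{"x":-0.001,"y":-0.045,"z":0,"twist":0},{"x":-0.001,"y":-0.045,"z":0,"twist":0},{"x":-0.001,"y":-0.045,"z":0,"twist":0},{"x":-0.001,"y":-0.045,"z":0,"twist":0},{"x":-0.001,"y":-0.045,"z":0,"twist":0},{"x":-0.001,"y":-0.045,"z":0,"twist":0},{"x":-0.001,"y":-0.045,"z":0,"twist":0},{"x":-0.001,"y":-0.03,"z":0,"twist":0},{"x":-0.001,"y":-0.02,"z":0,"twist":0},{"x":-0.0025,"y":-0.015,"z":0,"twist":0},{"x":0,"y":0,"z":0,"twist":0},{"x":0,"y":0,"z":0,"twist":0}]' 0.45 20
python3 - <<'E'
from h import *
p,d=grab('side')
a=cv2.resize(p[170:300,140:300],None,fx=4.5,fy=4.5,interpolation=cv2.INTER_CUBIC); cv2.imwrite('pics/tm.png',a[:,:,::-1])
E
```

```text
time: 42.62
tcp_pos: [0.4351, 0.3569, 0.2987]
tcp_rot: [[1.0, 0.002, -0.0], [0.002, -1.0, -0.0], [-0.0, 0.0, -1.0]]
force: [-0.6, 0.0, 1.4]
opening: 0.0499
grasp_force: 0.0
```

View pics/tm.png

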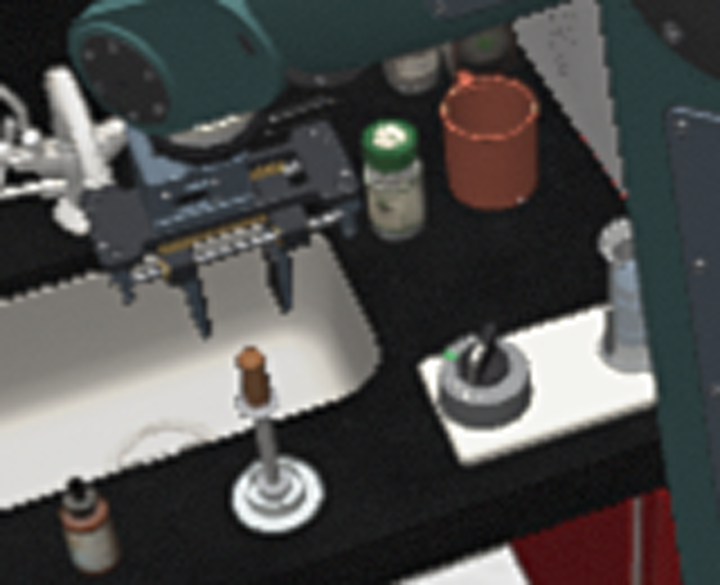

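The side crop shows the fingertips at (203,325) and (287,303) straddling above the handle top at (250,355), which is aligned. I go down and grip.

```bash
python3 -m creep '[{"x":0.0008,"y":0,"z":0.02,"twist":0},{"x":0,"y":0,"z":0.025,"twist":0},{"x":0,"y":0,"z":0.025,"twist":0},{"x":0,"y":0,"z":0.015,"twist":0},{"x":0,"y":0,"z":0.01,"twist":0},{"x":0,"y":0,"z":0.004,"twist":0},{"x":0,"y":0,"z":0,"twist":0}]'
python3 -m creep '[{"x":0,"y":0,"z":0,"twist":0},{"x":0,"y":0,"z":0,"twist":0},{"x":0,"y":0,"z":0,"twist":0},{"x":0,"y":0,"z":0,"twist":0},{"x":0,"y":0,"z":0,"twist":0},{"x":0,"y":0,"z":0,"twist":0}]' 0.85 30
```

```text
time: 43.55
tcp_pos: [0.4361, 0.3576, 0.1999]
tcp_rot: [[1.0, 0.002, 0.0], [0.002, -1.0, 0.0], [0.0, -0.0, -1.0]]
force: [-0.4, 0.7, -0.2]
opening: 0.0499
grasp_force: 0.0
time: 44.3
tcp_pos: [0.4361, 0.3576, 0.1999]
tcp_rot: [[1.0, 0.002, 0.0], [0.002, -1.0, 0.0], [0.0, -0.0, -1.0]]
force: [-0.1, -0.5, 3.5]
opening: 0.0216
grasp_force: 30.0
```

```bash
python3 -m creep '[{"x":0,"y":0,"z":-0.015,"twist":0},{"x":0,"y":0,"z":-0.025,"twist":0},{"x":0,"y":0,"z":-0.03,"twist":0},{"x":0,"y":0,"z":-0.03,"twist":0},{"x":0,"y":0,"z":-0.03,"twist":0},{"x":0,"y":0,"z":-0.025,"twist":0},{"x":0.001,"y":0.02,"z":0,"twist":0},{"x":0.001,"y":0.03,"z":0,"twist":0},{"x":0.001,"y":0.035,"z":0,"twist":0},{"x":0.002,"y":0.035,"z":0,"twist":0},{"x":0.002,"y":0.035,"z":0,"twist":0},{"x":0.002,"y":0.035,"z":0,"twist":0},{"x":0.001,"y":0.035,"z":0,"twist":0},{"x":0.001,"y":0.035,"z":0,"twist":0},{"x":0.001,"y":0.03,"z":0,"twist":0},{"x":0,"y":0.015,"z":0,"twist":0},{"x":0,"y":0.007,"z":0,"twist":0},{"x":0,"y":0,"z":0,"twist":0},{"x":0,"y":0,"z":0,"twist":0}]'
python3 - <<'E'
from h import *
p,d=grab('side'); p2,_=grab('top')
a=np.vstack([p[130:290,190:390],p2[210:270,170:370]])
a=cv2.resize(a,None,fx=2.7,fy=2.7,interpolation=cv2.INTER_CUBIC); cv2.imwrite('pics/tm2.png',a[:,:,::-1])
E
```

```text
time: 46.68
tcp_pos: [0.4485, 0.046, 0.3547]
tcp_rot: [[1.0, 0.002, -0.0], [0.002, -1.0, 0.0], [-0.0, -0.0, -1.0]]
force: [-0.5, 0.1, -1.4]
opening: 0.0218
grasp_force: 30.0
```

View pics/tm2.png

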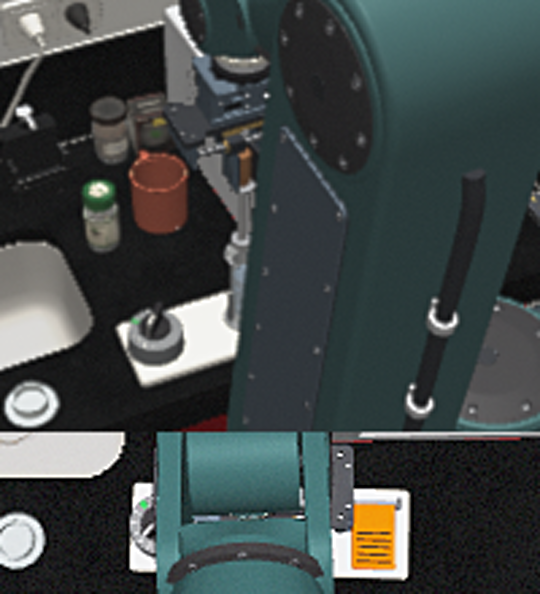

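The side crop shows the tamper upright in the gripper at (240,170), its foot just above the tube rim at (240,240), and the cup empty at (32,402). I lower it in.

```bash
python3 -m creep '[{"x":0.0003,"y":0.001,"z":0.008,"twist":0},{"x":0,"y":0,"z":0.01,"twist":0},{"x":0,"y":0,"z":0.01,"twist":0},{"x":0,"y":0,"z":0,"twist":0}]'
python3 -m creep '[{"x":0,"y":0,"z":0.008,"twist":0},{"x":0,"y":0,"z":0.008,"twist":0},{"x":0,"y":0,"z":0.004,"twist":0},{"x":0,"y":0,"z":0.002,"twist":0},{"x":0,"y":0,"z":0,"twist":0}]'
```

```text
time: 47.28
tcp_pos: [0.4484, 0.0445, 0.3256]
tcp_rot: [[1.0, 0.002, -0.002], [0.002, -1.0, -0.0], [-0.002, 0.0, -1.0]]
force: [-0.5, -0.8, -2.5]
opening: 0.0216
grasp_force: 30.0
time: 47.9
tcp_pos: [0.4488, 0.0445, 0.3047]
tcp_rot: [[1.0, 0.002, -0.0], [0.002, -1.0, -0.0], [-0.0, 0.0, -1.0]]
force: [-0.1, -0.2, -2.0]
opening: 0.0217
grasp_force: 30.0
```

```bash
python3 -m creep '[{"x":0,"y":0,"z":0.003,"twist":0},{"x":0,"y":0,"z":0.003,"twist":0},{"x":0,"y":0,"z":0.002,"twist":0},{"x":0,"y":0,"z":0.002,"twist":0},{"x":0,"y":0,"z":0,"twist":0}]' - 40
python3 -m creep '[{"x":0,"y":0,"z":0.002,"twist":0},{"x":0,"y":0,"z":0.002,"twist":0},{"x":0,"y":0,"z":0.002,"twist":0},{"x":0,"y":0,"z":0,"twist":0}]'
```

```text
time: 48.52
tcp_pos: [0.4492, 0.0444, 0.295]
tcp_rot: [[1.0, 0.002, 0.001], [0.002, -1.0, -0.0], [0.001, 0.0, -1.0]]
force: [-1.4, -1.8, 4.3]
opening: 0.0212
grasp_force: 40.0
time: 49.02
tcp_pos: [0.4493, 0.0444, 0.2893]
tcp_rot: [[1.0, 0.002, 0.001], [0.002, -1.0, -0.0], [0.001, 0.0, -1.0]]
force: [-2.1, -3.1, 7.1]
opening: 0.0212
grasp_force: 40.0
```

```bash
python3 -m creep '[{"x":0,"y":0,"z":0.002,"twist":0},{"x":0,"y":0,"z":0.001,"twist":0},{"x":0,"y":0,"z":0,"twist":0}]'
python3 -m creep '[{"x":0,"y":0,"z":0.001,"twist":0},{"x":0,"y":0,"z":0.001,"twist":0},{"x":0,"y":0,"z":0,"twist":0}]'
```

```text
time: 49.4
tcp_pos: [0.4509, 0.0443, 0.2885]
tcp_rot: [[1.0, 0.002, 0.005], [0.002, -1.0, -0.001], [0.005, 0.001, -1.0]]
force: [-6.2, -4.8, 33.1]
opening: 0.0216
grasp_force: 40.1
time: 49.78
tcp_pos: [0.4521, 0.0443, 0.2878]
tcp_rot: [[1.0, 0.002, 0.008], [0.002, -1.0, -0.001], [0.008, 0.001, -1.0]]
force: [-5.2, -5.9, 45.4]
opening: 0.0214
grasp_force: 40.1
```

Firm stop at the expected home height (45 N). I take the tamper out and return it to the cup.

```bash
python3 -m creep '[{"x":0,"y":0,"z":-0.006,"twist":0},{"x":0,"y":0,"z":-0.01,"twist":0},{"x":0,"y":0,"z":-0.015,"twist":0},{"x":0,"y":0,"z":-0.02,"twist":0},{"x":0,"y":0,"z":-0.02,"twist":0},{"x":-0.001,"y":-0.015,"z":0,"twist":0},{"x":-0.001,"y":-0.03,"z":0,"twist":0},{"x":-0.001,"y":-0.035,"z":0,"twist":0},{"x":-0.001,"y":-0.035,"z":0,"twist":0},{"x":-0.002,"y":-0.035,"z":0,"twist":0},{"x":-0.002,"y":-0.035,"z":0,"twist":0},{"x":-0.002,"y":-0.035,"z":0,"twist":0},{"x":-0.001,"y":-0.035,"z":0,"twist":0},{"x":-0.001,"y":-0.03,"z":0,"twist":0},{"x":0,"y":-0.018,"z":0,"twist":0},{"x":0,"y":-0.01,"z":0,"twist":0},{"x":0,"y":0,"z":0,"twist":0},{"x":0,"y":0,"z":0,"twist":0}]'
python3 -c "
from h import *
tube()"
```

```text
time: 52.02
tcp_pos: [0.4363, 0.3569, 0.3547]
tcp_rot: [[1.0, 0.001, -0.0], [0.001, -1.0, -0.0], [-0.0, 0.0, -1.0]]
force: [0.0, -0.5, -2.3]
opening: 0.0217
grasp_force: 40.0
tube n 69 z pct [0.09  0.092 0.094 0.096 0.098] uv [268.7 243.1] slope [-0.167 -0.376  0.094]
```

The stack top is at 94 mm, so it is home. I lower the tamper into its cup.

```bash
python3 -m creep '[{"x":0,"y":-0.0006,"z":0.02,"twist":0},{"x":0,"y":0,"z":0.03,"twist":0},{"x":0,"y":0,"z":0.03,"twist":0},{"x":0,"y":0,"z":0.03,"twist":0},{"x":0,"y":0,"z":0.025,"twist":0},{"x":0,"y":0,"z":0.01,"twist":0},{"x":0,"y":0,"z":0.005,"twist":0},{"x":0,"y":0,"z":0.003,"twist":0},{"x":0,"y":0,"z":0.001,"twist":0},{"x":0,"y":0,"z":0,"twist":0}]'
```

```text
time: 53.32
tcp_pos: [0.4364, 0.3582, 0.2012]
tcp_rot: [[1.0, 0.002, 0.001], [0.002, -1.0, 0.0], [0.001, -0.0, -1.0]]
force: [-1.6, -0.2, -0.8]
opening: 0.0214
grasp_force: 40.0
```

```bash
python3 -m creep '[{"x":0,"y":0,"z":0.001,"twist":0},{"x":0,"y":0,"z":0.0005,"twist":0},{"x":0,"y":0,"z":0,"twist":0}]'
python3 -m creep '[{"x":0,"y":0,"z":0,"twist":0},{"x":0,"y":0,"z":0,"twist":0},{"x":0,"y":0,"z":0,"twist":0},{"x":0,"y":0,"z":0,"twist":0},{"x":0,"y":0,"z":0,"twist":0}]' 0.45 20
python3 -m creep '[{"x":0,"y":0,"z":-0.01,"twist":0},{"x":0,"y":0,"z":-0.03,"twist":0},{"x":0,"y":0,"z":-0.03,"twist":0},{"x":0,"y":0,"z":-0.03,"twist":0},{"x":0,"y":0,"z":0,"twist":0}]'
python3 - <<'E'
from h import *
np.set_printoptions(precision=4,suppress=True)
p,d=grab('side'); p2,d2=grab('top')
a=cv2.resize(p2[218:268,205:260],None,fx=9,fy=9,interpolation=cv2.INTER_CUBIC)
b=cv2.resize(p[200:300,150:290],None,fx=4.5,fy=4.5,interpolation=cv2.INTER_CUBIC)[:450]
cv2.imwrite('pics/dial.png',np.hstack([a,b[:,:300]])[:,:,::-1])
# dial axis & top
C=cloud('top',np.mean([grab('top')[1] for _ in range(6)],0)); Z=C[...,2]
hsv=cv2.cvtColor(p2,cv2.COLOR_RGB2HSV)
b=np.zeros(Z.shape,bool); b[222:266,210:250]=1
t=b&(Z>.067)&(Z<.09); print('bar',t.sum(),np.percentile(Z[t],[50,80,95]),C[t].mean(0))
g=b&(hsv[...,0]>45)&(hsv[...,0]<75)&(hsv[...,1]>120)
uv=np.argwhere(g).mean(0)[::-1]; print('green',uv,g.sum(),np.median(C[g],0))
for lo in np.arange(.03,.09,.005): print(round(lo,3),((Z>lo)&(Z<lo+.005)&b).sum(),end=' ')
ring=b&(Z>.040)&(Z<.056); pts=cv2.findNonZero(ring.astype(np.uint8)); print(cv2.minEnclosingCircle(pts))
# white pixels on top of the bar
w=b&(hsv[...,2]>120)&(hsv[...,1]<60)&t; print('white',[(c[1],c[0]) for c in np.argwhere(w)], C[w].mean(0) if w.any() else '')
E
```

```text
time: 53.7
tcp_pos: [0.4363, 0.3581, 0.1993]
tcp_rot: [[1.0, 0.002, 0.0], [0.002, -1.0, 0.0], [0.0, -0.0, -1.0]]
force: [-0.2, 0.2, -1.7]
opening: 0.0214
grasp_force: 40.0
time: 54.32
tcp_pos: [0.4362, 0.3581, 0.1992]
tcp_rot: [[1.0, 0.002, -0.0], [0.002, -1.0, 0.0], [-0.0, -0.0, -1.0]]
force: [-0.3, 0.2, 0.6]
opening: 0.0501
grasp_force: 0.0
time: 54.95
tcp_pos: [0.437, 0.3587, 0.3021]
tcp_rot: [[1.0, 0.002, 0.004], [0.002, -1.0, 0.003], [0.004, -0.003, -1.0]]
force: [0.2, -0.7, -0.3]
opening: 0.0503
grasp_force: 0.0
bar 59 [0.08   0.0813 0.0823] [0.4516 0.1739 0.0796]
green [221.7619 242.4762] 21 [0.4733 0.2052 0.    ]
0.03 13 0.035 6 0.04 12 0.045 160 0.05 99 0.055 77 0.06 8 0.065 1 0.07 4 0.075 25 0.08 30 0.085 0 ((229.01612854003906, 243.98387145996094), 11.684133529663086)
white [(np.int64(226), np.int64(243)), (np.int64(227), np.int64(243)), (np.int64(225), np.int64(244)), (np.int64(226), np.int64(244)), (np.int64(227), np.int64(244)), (np.int64(224), np.int64(245)), (np.int64(225), np.int64(245)), (np.int64(226), np.int64(245)), (np.int64(223), np.int64(246)), (np.int64(224), np.int64(246)), (np.int64(225), np.int64(246)), (np.int64(223), np.int64(247)), (np.int64(224), np.int64(247)), (np.int64(223), np.int64(248))] [0.4437 0.1827 0.0804]
```

View pics/dial.png

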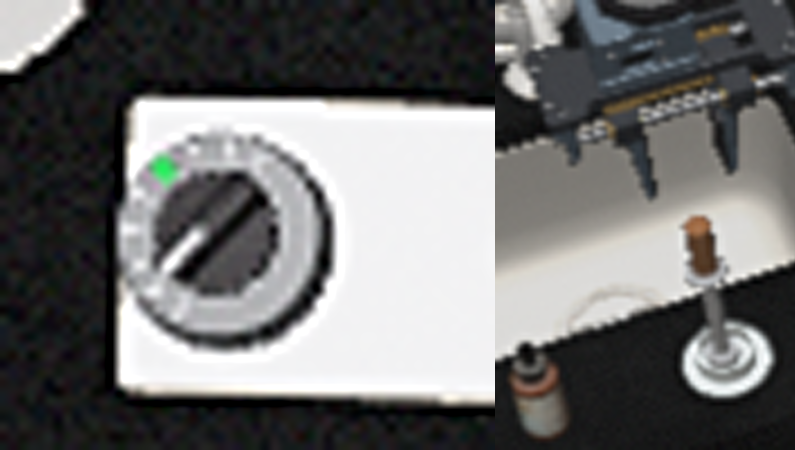

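The left half shows the dial with its white pointer line from (200,232) to (165,275) and the green mark at (163,168). The right half shows the tamper standing upright in its cup at (725,360). I move over the dial and turn the tool along the bar.

```bash
python3 - <<'E'
from h import *
c=np.array([.4522,.1744])
for z in(.045,.05,.056):
    q=onplane('top',[[223.1,236.7]],z)[0][:2]-c; print(z,q,np.degrees(np.arctan2(q[1],q[0])))
q=onplane('top',[[205+200/9,218+232/9],[205+165/9,218+275/9]],.081)[:,:2]; v=q[1]-q[0];print(q-c,np.degrees(np.arctan2(v[1],v[0])))
E
python3 -m creep '[{"x":0.0015,"y":0.02,"z":0,"twist":0},{"x":0.003,"y":0.035,"z":0,"twist":0},{"x":0.003,"y":0.035,"z":0,"twist":0},{"x":0.003,"y":0.035,"z":0,"twist":0},{"x":0.003,"y":0.035,"z":0,"twist":0},{"x":0.0015,"y":0.024,"z":0,"twist":0},{"x":0,"y":0,"z":0,"twist":-10.3},{"x":0,"y":0,"z":0,"twist":-10.3},{"x":0,"y":0,"z":0,"twist":-10.3},{"x":0,"y":0,"z":0,"twist":-10.3},{"x":0,"y":0,"z":0,"twist":-10.3},{"x":0,"y":0,"z":0,"twist":-10.3},{"x":0,"y":0,"z":0,"twist":-10.3},{"x":0,"y":0,"z":0,"twist":-10.3},{"x":0,"y":0,"z":0,"twist":-10.3},{"x":0,"y":0,"z":0,"twist":-10.3},{"x":0,"y":0,"z":0,"twist":-10.3},{"x":0,"y":0,"z":0,"twist":-10.3},{"x":0,"y":0,"z":0,"twist":-10.3},{"x":0,"y":0,"z":0,"twist":0}]' 0.55 20
```

```text
0.045 [0.02289814 0.01949188] 40.40586008334634
0.05 [0.02226163 0.01879011] 40.16631164035302
0.056 [0.02149782 0.01794798] 39.85764878516068
[[-0.00403486  0.0008622 ]
 [-0.01915163  0.01277191]] 141.76730056506278
time: 57.85
tcp_pos: [0.4513, 0.1733, 0.2991]
tcp_rot: [[-0.694, 0.72, -0.0], [0.72, 0.694, -0.0], [0.0, -0.0, -1.0]]
force: [0.5, 0.1, -0.4]
opening: 0.0414
grasp_force: 0.0
```

```bash
python3 -m creep '[{"x":0,"y":0.0014,"z":0.02,"twist":-3},{"x":0,"y":0,"z":0.03,"twist":0},{"x":0,"y":0,"z":0.03,"twist":0},{"x":0,"y":0,"z":0.03,"twist":0},{"x":0,"y":0,"z":0.025,"twist":0},{"x":0,"y":0,"z":0.012,"twist":0},{"x":0,"y":0,"z":0.006,"twist":0},{"x":0,"y":0,"z":0.003,"twist":0},{"x":0,"y":0,"z":0,"twist":0}]'
python3 -m creep '[{"x":0,"y":0,"z":0,"twist":0},{"x":0,"y":0,"z":0,"twist":0},{"x":0,"y":0,"z":0,"twist":0},{"x":0,"y":0,"z":0,"twist":0},{"x":0,"y":0,"z":0,"twist":0},{"x":0,"y":0,"z":0,"twist":0}]' 0.95 15
```

```text
time: 58.98
tcp_pos: [0.4528, 0.1752, 0.1437]
tcp_rot: [[-0.731, 0.682, 0.001], [0.682, 0.731, 0.0], [-0.0, 0.001, -1.0]]
force: [0.1, 0.4, 0.5]
opening: 0.0409
grasp_force: 0.0
time: 59.72
tcp_pos: [0.4513, 0.1741, 0.1431]
tcp_rot: [[-0.732, 0.682, -0.004], [0.682, 0.732, -0.002], [0.001, -0.004, -1.0]]
force: [-7.9, -13.7, 14.1]
opening: 0.012
grasp_force: 15.0
```

```bash
python3 -m creep '[{"x":0,"y":-0.0025,"z":-0.001,"twist":0},{"x":0,"y":0,"z":0,"twist":0},{"x":0,"y":0,"z":0,"twist":9.6},{"x":0,"y":0,"z":0,"twist":9.6},{"x":0,"y":0,"z":0,"twist":9.6},{"x":0,"y":0,"z":0,"twist":9.6},{"x":0,"y":0,"z":0,"twist":9.6}]'
python3 -m creep '[{"x":0,"y":0,"z":0,"twist":9.6},{"x":0,"y":0,"z":0,"twist":9.6},{"x":0,"y":0,"z":0,"twist":9.6},{"x":0,"y":0,"z":0,"twist":9.6},{"x":0,"y":0,"z":0,"twist":10},{"x":0,"y":0,"z":0,"twist":0},{"x":0,"y":0,"z":0,"twist":0},{"x":0,"y":0,"z":0,"twist":0}]'
```

```text
time: 60.6
tcp_pos: [0.4526, 0.174, 0.1444]
tcp_rot: [[0.023, 1.0, 0.005], [1.0, -0.023, 0.002], [0.002, 0.005, -1.0]]
force: [15.0, 5.7, -21.4]
opening: 0.0121
grasp_force: 15.0
time: 61.6
tcp_pos: [0.4539, 0.1732, 0.1449]
tcp_rot: [[0.759, 0.651, 0.008], [0.651, -0.759, 0.001], [0.006, 0.004, -1.0]]
force: [23.4, -11.2, -19.5]
opening: 0.0117
grasp_force: 14.9
```

```bash
python3 -m creep '[{"x":0,"y":0,"z":0,"twist":0},{"x":0,"y":0,"z":0,"twist":0},{"x":0,"y":0,"z":0,"twist":0},{"x":0,"y":0,"z":0,"twist":0}]' 0.6
python3 -m creep '[{"x":0,"y":0,"z":-0.02,"twist":0},{"x":0,"y":0,"z":-0.04,"twist":0},{"x":0,"y":0,"z":-0.04,"twist":0},{"x":0,"y":0,"z":-0.04,"twist":0},{"x":0,"y":0,"z":0,"twist":10.15},{"x":0,"y":0,"z":0,"twist":10.15},{"x":0,"y":0,"z":0,"twist":10.15},{"x":0,"y":0,"z":0,"twist":10.15},{"x":0,"y":0.03,"z":0,"twist":0},{"x":0,"y":0.04,"z":0,"twist":0},{"x":0,"y":0.04,"z":0,"twist":0},{"x":-0.005,"y":0.04,"z":0,"twist":0},{"x":-0.005,"y":0.04,"z":0,"twist":0},{"x":-0.005,"y":0.04,"z":0,"twist":0},{"x":-0.01,"y":0.02,"z":0,"twist":0},{"x":-0.005,"y":0.005,"z":0,"twist":0},{"x":0,"y":0,"z":0,"twist":0}]' 1 20
python3 - <<'E'
from h import *
np.set_printoptions(precision=4,suppress=True)
p2,d2=grab('top')
a=cv2.resize(p2[218:268,205:275],None,fx=9,fy=9,interpolation=cv2.INTER_CUBIC); cv2.imwrite('pics/dial2.png',a[:,:,::-1])
tube()
E
```

```text
time: 62.1
tcp_pos: [0.4508, 0.1733, 0.1442]
tcp_rot: [[0.759, 0.651, -0.0], [0.651, -0.759, -0.0], [-0.0, -0.0, -1.0]]
force: [-1.0, -0.9, -0.0]
opening: 0.0367
grasp_force: 0.0
time: 64.22
tcp_pos: [0.4207, -0.0815, 0.2842]
tcp_rot: [[1.0, -0.0, 0.0], [-0.0, -1.0, 0.0], [0.0, -0.0, -1.0]]
force: [0.7, 0.1, -0.1]
opening: 0.0008
grasp_force: 0.0
tube n 66 z pct [0.089 0.092 0.094 0.096 0.1  ] uv [268.5 243.1] slope [-0.044 -0.456  0.094]
```

View pics/dial2.png

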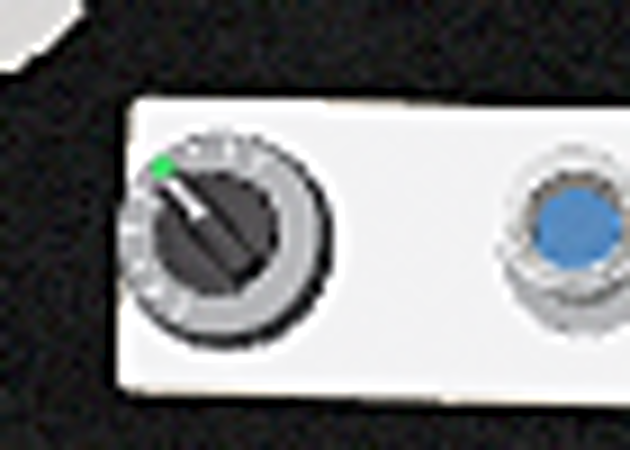

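The pointer line, from (203,212) to (170,175), now points at the green mark at (163,167), and the stack is still home. Now the paddle, with closed fingers.

```bash
python3 -m creep '[{"x":-0.003,"y":0.0025,"z":0.03,"twist":0},{"x":0,"y":0,"z":0.04,"twist":0},{"x":0,"y":0,"z":0.04,"twist":0},{"x":0,"y":0,"z":0.02,"twist":0},{"x":0,"y":0,"z":0.01,"twist":0},{"x":0,"y":0,"z":0,"twist":0}]'
python3 -m creep '[{"x":0,"y":0,"z":0.004,"twist":0},{"x":0,"y":0,"z":0.004,"twist":0},{"x":0,"y":0,"z":0.003,"twist":0},{"x":0,"y":0,"z":0,"twist":0}]'
```

```text
time: 65.08
tcp_pos: [0.418, -0.0839, 0.1441]
tcp_rot: [[1.0, 0.001, -0.001], [0.001, -1.0, 0.0], [-0.001, -0.0, -1.0]]
force: [-0.7, -0.5, 0.3]
opening: 0.0006
grasp_force: 0.0
time: 65.58
tcp_pos: [0.4179, -0.0843, 0.1331]
tcp_rot: [[1.0, 0.0, -0.0], [0.0, -1.0, 0.0], [-0.0, -0.0, -1.0]]
force: [-0.1, 0.1, 0.7]
opening: 0.0004
grasp_force: 0.0
```

```bash
python3 -m creep '[{"x":0,"y":0,"z":0.004,"twist":0},{"x":0,"y":0,"z":0.004,"twist":0},{"x":0,"y":0,"z":0.004,"twist":0},{"x":0,"y":0,"z":0,"twist":0}]'
python3 -m creep '[{"x":0,"y":0,"z":0.004,"twist":0},{"x":0,"y":0,"z":0.003,"twist":0},{"x":0,"y":0,"z":0,"twist":0}]'
```

```text
time: 66.08
tcp_pos: [0.4178, -0.0842, 0.1209]
tcp_rot: [[1.0, 0.0, -0.001], [0.0, -1.0, 0.0], [-0.001, -0.0, -1.0]]
force: [-2.2, -1.0, 5.6]
opening: 0.0006
grasp_force: 2.3
time: 66.45
tcp_pos: [0.4176, -0.0842, 0.1141]
tcp_rot: [[1.0, 0.0, -0.001], [0.0, -1.0, 0.0], [-0.001, -0.0, -1.0]]
force: [-4.5, -0.4, 6.8]
opening: 0.0004
grasp_force: 3.2
```

```bash
python3 -m creep '[{"x":0,"y":0,"z":0.003,"twist":0},{"x":0,"y":0,"z":0.002,"twist":0},{"x":0,"y":0,"z":0,"twist":0}]'
python3 -m creep '[{"x":0,"y":0,"z":0.002,"twist":0},{"x":0,"y":0,"z":0.001,"twist":0},{"x":0,"y":0,"z":0,"twist":0}]'
```

```text
time: 66.82
tcp_pos: [0.4175, -0.0842, 0.1094]
tcp_rot: [[1.0, 0.0, -0.001], [0.0, -1.0, 0.0], [-0.001, -0.0, -1.0]]
force: [-7.1, -0.5, 16.0]
opening: 0.0005
grasp_force: 7.9
time: 67.2
tcp_pos: [0.4177, -0.0843, 0.1079]
tcp_rot: [[1.0, 0.0, -0.002], [0.0, -1.0, 0.0], [-0.002, -0.0, -1.0]]
force: [-24.7, 2.9, 73.1]
opening: 0.0002
grasp_force: 36.2
```

The stop is reached (stiff). I release, back off and check everything.

```bash
python3 -m creep '[{"x":0,"y":0,"z":-0.006,"twist":0},{"x":0,"y":0,"z":-0.01,"twist":0},{"x":0,"y":0,"z":-0.02,"twist":0},{"x":0,"y":0,"z":-0.04,"twist":0},{"x":0,"y":0,"z":-0.05,"twist":0},{"x":0,"y":0,"z":-0.04,"twist":0},{"x":0.004,"y":0.04,"z":0,"twist":0},{"x":0.004,"y":0.045,"z":0,"twist":0},{"x":0.004,"y":0.045,"z":0,"twist":0},{"x":0.004,"y":0.045,"z":0,"twist":0},{"x":0.004,"y":0.03,"z":0,"twist":0},{"x":0,"y":0,"z":0,"twist":0},{"x":0,"y":0,"z":0,"twist":0}]'
python3 - <<'E'
from h import *
np.set_printoptions(precision=4,suppress=True)
tube(); p,d=grab('top');C=cloud('top',d);hsv=cv2.cvtColor(p,cv2.COLOR_RGB2HSV)
m=cv2.inRange(hsv,(5,180,120),(25,255,255)); m[:225]=0;m[270:]=0;m[:,:290]=0;m[:,330:]=0
P=C[m>0]; print('paddle',P.min(0),P.max(0),np.median(P,0))
a=cv2.resize(p[140:280,110:350],None,fx=3.3,fy=3.3,interpolation=cv2.INTER_CUBIC); cv2.imwrite('pics/end.png',a[:,:,::-1])
E
```

```text
time: 68.82
tcp_pos: [0.4377, -0.2887, 0.272]
tcp_rot: [[1.0, -0.0, -0.0], [-0.0, -1.0, 0.0], [-0.0, -0.0, -1.0]]
force: [0.5, 0.0, 0.7]
opening: 0.0006
grasp_force: 0.0
tube n 67 z pct [0.09  0.093 0.094 0.096 0.1  ] uv [268.6 243. ] slope [-0.125 -0.441  0.094]
paddle [ 0.3042 -0.1044  0.0236] [0.4776 0.0055 1.3875] [ 0.4394 -0.0806  0.0421]
```

View pics/end.png

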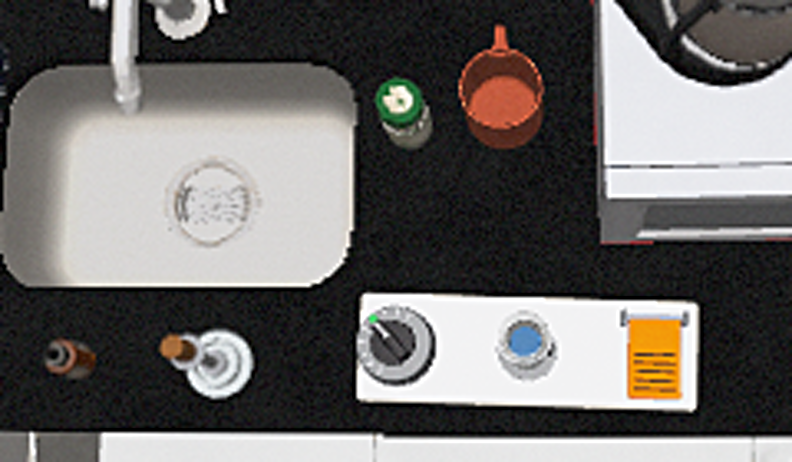

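The picture shows the dial at green (373,320), the stack home in the tube at (524,340), the paddle raised at (655,358) and the tamper upright in its cup at (215,360). The mug, jar and dropper are untouched. I hand the job in.

```bash
python3 -c "
from station import r
print(r.job_done())"
```

```text
the job is handed in; nothing more can be done
None
```

I handed the job in and got no verdict back. By my last check all four tablets are packed home in the tube, the dial is on green, the paddle was pressed once to its stop and is back up, and the tamper stands upright in its cup; the stop press briefly read 73 N at the wrist (limit 120 N).

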